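# Put order 472 up for collection at the sandwich counter

### The arm

A 6-joint arm with a two-finger parallel gripper is mounted at the origin on the work surface. World frame = base frame: x ahead of the robot, y to its left, z up, the work surface at z = 0. Lengths are in m, angles in degrees, forces in N, time in s.
With the tool pointing down it reaches from about 0.4 to 0.825 m from the base axis. Payload 7 kg.
Tool frame: the origin (TCP) lies between the finger pads; the fingertips stand 8 mm ahead of it and the grasp point (between the pads) lies 11 mm behind it; z points along the fingers, y is the direction in which the jaws open and shut (so a half turn about z gives the same grasp; the last joint's range is limited). The gripper opens to 88 mm and grips with 3 to 60 N. Pads are 19 mm wide; open, the fingers measure 130 mm over their backs; the gripper's body (78 mm by 193 mm) begins 47 mm behind the grasp point.
Start: joints at [-54.253, 20.546, 0.682, 0, -70.136, -16.507], TCP at [0.222, -0.637, 0.205] pointing down, gripper open.
Joint ranges: [-176.03, 176.03], [-82.01, 121.73], [-58.28, 71.71], [-173.87, 95.51], [-174.79, -0.11], [-173.66, 173.66]. Speed limits (degrees/s): [136.94, 136.94, 172.46, 180, 180, 180].

### API

Orientations are given as a 3x3 rotation matrix whose columns are the frame's x, y, z axes.
In Python, from plant import read_state, get_image, get_calibration, close_job gives the robot as it stands.
- The arm moves only by the tool move_arm, never from a script. Its argument "plan" is text: rows parted by semicolons, each of 7 numbers parted by spaces: the shift along the tool's x, y, z in mm, then the turn, a rotation vector about the tool's x, y, z in rad, then the closure in counts, from 0 (fully open) to 255 (shut). In form: dx dy dz rx ry rz gripper; .... A call has exactly 10 rows; each row is the pose to reach, as a shift and turn from the pose measured when the call began, along the tool's axes at that moment; what a row does not reach only later rows make up. A row lasts 1/10 s, in which the tool goes at most 50 mm and 8.59 degrees, less where a joint would pass 70% of its speed; a pose out of reach is approached as far as the arm can. A call with a gripper value outside its range is refused whole. The fingers move at their own pace and stop on an object; "squeeze" is the grip in N (left out, the last holds). Time passes only in rows, so rows that repeat a pose let the fingers close, or fill a call up. It gives the time, the measured TCP pose, the force and the opening at its end, in the units of the state.
- read_state(): the state, without advancing time (a new reading comes with each control period).
- get_image(name): name is "side" or "top"; returns the picture (400x640x3 uint8, blue, green, red); there is no depth.
- get_calibration(name): a dict with "mtx" (3x3 intrinsics, pixels), "rvec" (rotation vector, rad) and "tvec" (3), from world to camera coordinates, as OpenCV has them. Camera axes: x right, y down, z forward; pixel columns grow to the right and rows downward; lengths in m; the calibration is good to about 2 mm. A picture is of the moment at which its call begins. get_calibration takes no time and is no camera call.
- close_job(): hands the job in, once; it reports no verdict.
The state is a dict: "clock": time; "qpos": joint angles; "qd": joint speeds; "joint_torque": joint torques, N m; "position": TCP position; "tool_rot": TCP orientation; "ft_force": force on the tool from outside, world axes, zero at the start; "torque": the same for the moment, N m; "finger_gap": finger opening in m.
Only numpy, scipy, OpenCV 4.12 (cv2) and the standard library are available. Lean on these libraries where they do the work, as an engineer would, in place of code of your own. Each camera call takes 0.05 s, during which the arm holds its last target.

### The job

Order 472 is ready: set the sandwich carton down, right way up, flat inside the grey pick-up tray (do not drop it), and roll the three drums of the number display until 4 7 2, as the customers on the far side read it from left to right, stands centred in the windows. Once both are done, ring the counter bell by pressing its plunger. Leave everything else standing where it is.

Things in the scene. Friction and masses are not known exactly. Their poses are not given: they have to be found in the camera images.
- display: Order-number display, fixed: steel housing 142 mm deep (x), 198 mm wide (y); origin at the centre of its underside. Its +x side, a bright metal frame of three windows, faces the customers; -x faces the robot. Three black digit drums, tops free for rolling, turn on one level axle parallel to its y axis, 68 mm above the counter at x = 0. Drum centres at y = -60 (drum 1, first digit as customers read), 0 and +60 mm
- drum1 (a joint): Angle of drum 1 (first digit, y = -60 mm), rad. Digit n stands centred in the window at n x 0.6283, give or take whole turns (it may exceed 6.28). It grows when the drum's top is rolled away from the robot, towards the customers (+x). Drums turn endlessly both ways, stay where left by friction (about 1.3 N at the rim) and have no click stops
- drum2 (a joint): The same for drum 2, the middle digit (y = 0). Every drum is 48 mm wide; its smooth digit surface has radius 54 mm (top 122 mm above the counter). The thin cheeks between the drums reach only to radius 50 mm from the axle
- drum3 (a joint): The same for drum 3, the last digit (y = +60 mm). On every drum ten rounded ribs stand midway between the white digits 0 to 9: 8 mm thick, 40 mm long, parallel to the axle, reaching to radius 61 mm, so that a fingertip can push against them
- window1 (a point): Point on the surface of drum 1 at the middle of its window, where the digit's centre must come; seen from the axle it lies 75 degrees from straight up, towards the display's +x
- window2 (a point): The same for drum 2. The window frame's upper bar is the nearest obstacle to the rolling finger: it starts 56 mm beyond the axle in x and tops out at 106 mm above the counter
- window3 (a point): The same for drum 3. On the robot's side the housing is only 50 mm tall, at x = -67 to -71 mm
- digit1 (a point): Centre of the digit 4 on the surface of drum 1; it turns with the drum
- digit2 (a point): Centre of the digit 7 on the surface of drum 2; it turns with the drum
- digit3 (a point): Centre of the digit 2 on the surface of drum 3; it turns with the drum
- carton_center (a point): Closed cardboard sandwich carton (the order), 150 mm long (its x), 64 mm wide (y), 58 mm tall, 0.18 to 0.35 kg; point at its centre, half-way up. Its lid and paper label are on top.
- carton: The same carton; origin at the centre of its underside
- tray: Grey pick-up tray, fixed, 190 x 102 mm outside (long side along its x), floor 4 mm above the counter, with a lip round it 6 mm thick and 12 mm high: 178 x 90 mm inside. Origin at the centre of its underside, at counter height
- bell: Steel counter bell, 86 mm wide, 60 mm tall, fixed; origin at the centre of its underside
- plunger_top (a point): Top centre of the bell's plunger, a steel button 22 mm wide, 60 mm above the counter
- plunger (a joint): How far the bell's plunger is pressed, m: 0 at rest, 0.006 fully down (about 6 N, springs back); it rings at 0.004
- caster: Bystander: steel salt caster, 68 mm wide, 118 mm tall; origin at the centre of its underside
- jar: Bystander: screw-lid glass jar, 72 mm wide, 105 mm tall; origin at the centre of its underside
- squeeze: Bystander: white sauce squeeze bottle, 57 mm wide, 152 mm tall to its nozzle; origin at the centre of its underside
- mug: Bystander: white mug, 76 mm wide, 85 mm tall, with a handle that reaches about 70 mm from its axis; origin at the centre of its underside
- spatula: Bystander: spatula with a dark wooden handle, 240 mm long, lying flat on the left; origin at its middle, underside
Not all that is in view belongs to the job. There is more than one size of the tray; the job needs the smaller. Leave any pink look-alike of the carton alone.

How it is judged (in metres and radians):
On the way, in this order (a step that is already met when the one before it is completed fails the run):
1. the carton lies let go in the tray and the windows show 4 7 2 (distance between digit1 and window1 below 0.009 m and distance between digit2 and window2 below 0.009 m and distance between digit3 and window3 below 0.009 m and x of carton_center in the frame of tray between -0.019 and 0.019 m and y of carton_center in the frame of tray between -0.018 and 0.018 m and z of carton_center in the frame of tray below 0.037 m and angle between carton_center's own z axis and vertical below 0.08 rad and contact force between carton and the fingers below 0.2 N), for 0.2 s.
2. then the bell is rung, carton and number still in place (value of joint plunger above 0.004 m and distance between digit1 and window1 below 0.009 m and distance between digit2 and window2 below 0.009 m and distance between digit3 and window3 below 0.009 m and x of carton_center in the frame of tray between -0.019 and 0.019 m and y of carton_center in the frame of tray between -0.018 and 0.018 m and z of carton_center in the frame of tray below 0.037 m and angle between carton_center's own z axis and vertical below 0.08 rad), for 0.03 s.
At the end, for the whole second after the job is handed in: 4, 7 and 2 (drums 1, 2, 3) each stand within 9 mm of the middle of their window; the carton lies released, at rest, upright (within 0.08 rad) and flat on the tray's floor, its centre within 19 mm (along) and 18 mm (across) of the tray's; the bell has been rung after that and its plunger is up again (all of step 1 and linear speed of carton below 0.02 m/s and value of joint plunger below 0.002 m); the robot touches nothing.
It fails at once if a bystander is shifted by more than 20 mm or knocked over (distance of any of caster, jar, squeeze, mug, spatula from where it was at the start of the episode above 0.02 m or angle between any of caster, jar, squeeze, mug, spatula's own z axis and vertical above 0.35 rad).
It fails at once if the carton is dropped or thrown: it falls at more than 0.7 m/s while not held (linear speed of carton above 0.7 m/s and contact force between carton and the fingers below 0.1 N).
It also fails if it takes over 72 s, if anything falls off the work surface, if the arm or the gripper's body presses on something with over 40 N, if the wrist force passes 120 N, or if a joint passes its speed limit or range.

## Working session

There is one attempt and no reset: what is moved stays moved. The work goes in short steps, Python scripts to look and compute and a tool call to move; the robot and the scene stay as the last step left them, time stands still between calls to the robot, and variables do not carry over. Pictures are saved under pics/ and viewed, and the job is handed in when it is done.

Besides the shell and the picture viewer there is one more tool, called after "Request:" by a JSON object that holds its "name" and its "arguments", one argument or row to a line. move_arm: Moves the arm, as the interface text tells. Its arguments: {"type":"object","properties":{"plan":{"type":"string"},"squeeze":{"type":"number"}},"required":["plan"]}

```bash
ls; mkdir -p pics; python3 - <<'E'
from plant import *
import cv2
s=read_state();print(s)
for n in('top','side'):
    im=get_image(n);cv2.imwrite(f'pics/{n}0.png',im)
    c=get_calibration(n);print(n,c)
    import numpy as np
    R=cv2.Rodrigues(np.array(c['rvec'],float))[0];print(-R.T@np.array(c['tvec']).ravel(),R)
E
```

```text
pics
{'clock': 0.0, 'qpos': array([-5.42530396e+01,  2.05890060e+01,  6.33568152e-01, -2.00371707e-02,
       -7.01391973e+01, -1.65078588e+01]), 'qd': array([-2.31848596e-02, -1.06708549e-02,  7.68401759e-05,  2.01698294e-03,
       -6.98661374e-02, -6.73555203e-03]), 'joint_torque': array([-2.54631332e-04, -5.82707655e+01,  2.93075985e+01,  6.99760839e+00,
        7.22437195e-03, -1.06453458e-04]), 'position': array([ 0.22221322, -0.63679172,  0.20414887]), 'tool_rot': array([[-9.44190893e-01, -3.29398042e-01, -6.97971499e-04],
       [-3.29398745e-01,  9.44189662e-01,  1.53266150e-03],
       [ 1.54161776e-04,  1.67703597e-03, -9.99998582e-01]]), 'ft_force': array([0.31582016, 0.29353269, 0.55372054]), 'torque': array([ 0.01248641, -0.00287853, -0.01878422]), 'finger_gap': 0.08719828602894787}
top {'mtx': array([[516.39597232,   0.        , 331.84459846],
       [  0.        , 516.39597232, 200.97681552],
       [  0.        ,   0.        ,   1.        ]]), 'rvec': array([ 2.20610131, -2.14507834,  0.12579367]), 'tvec': array([-0.10480972,  0.49018371,  1.77117736])}
[ 0.3103631  -0.0685907   1.81309251] [[ 0.02726267 -0.99951078  0.01532809]
 [-0.99445133 -0.02867684 -0.10121363]
 [ 0.10160368 -0.01248369 -0.99474663]]
side {'mtx': array([[408.28882408,   0.        , 317.96944363],
       [  0.        , 408.28882408, 193.56625427],
       [  0.        ,   0.        ,   1.        ]]), 'rvec': array([ 0.72095048, -2.44379591,  1.3513828 ]), 'tvec': array([0.36526385, 0.251461  , 1.0573249 ])}
[-0.08863834  0.84223343  0.77289868] [[-0.84412369 -0.53594881  0.0146312 ]
 [-0.29732236  0.44522749 -0.84461346]
 [ 0.44615537 -0.71730841 -0.53517663]]
```

View pics/top0.png

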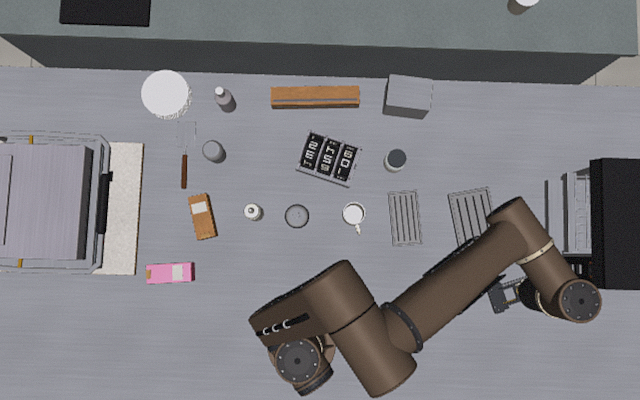

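View pics/side0.png

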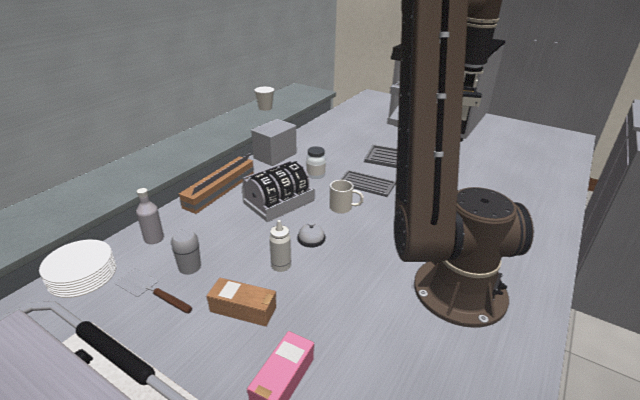

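```bash
cat > h.py <<'E'
import cv2, numpy as np
from plant import *
def cal(n):
    c=get_calibration(n);R=cv2.Rodrigues(np.array(c['rvec'],float))[0];t=np.array(c['tvec'],float).ravel()
    return np.array(c['mtx'],float),R,t
def ray(n,uv):
    K,R,t=cal(n);d=R.T@np.linalg.inv(K)@np.array([uv[0],uv[1],1.]);return -R.T@t,d
def onz(n,uv,z):
    o,d=ray(n,uv);return o+d*(z-o[2])/d[2]
def proj(n,P):
    K,R,t=cal(n);p=(R@np.atleast_2d(np.array(P,float)).T).T+t;p=p@K.T;return p[:,:2]/p[:,2:]
def crop(src,x0,y0,x1,y1,f,out):
    im=cv2.imread(src) if isinstance(src,str) else src
    cv2.imwrite(out,cv2.resize(im[y0:y1,x0:x1],None,fx=f,fy=f,interpolation=cv2.INTER_CUBIC))
E
python3 - <<'E'
from h import *
crop('pics/top0.png',140,120,300,240,5,'pics/c1.png')
crop('pics/top0.png',280,120,380,195,8,'pics/c2.png')
crop('pics/top0.png',330,170,510,260,4.4,'pics/c3.png')
crop('pics/side0.png',230,140,400,260,4.7,'pics/c4.png')
E
```

```text
(no output)
```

View pics/c1.png

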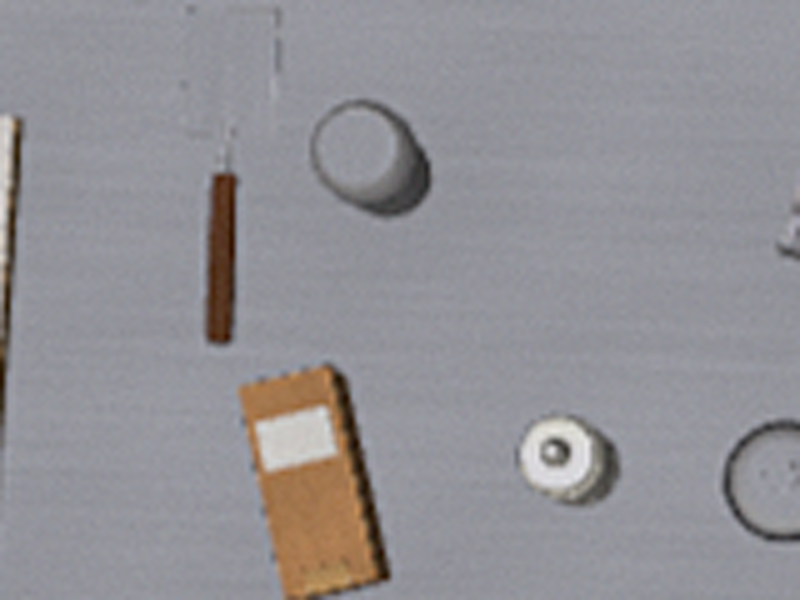

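View pics/c2.png

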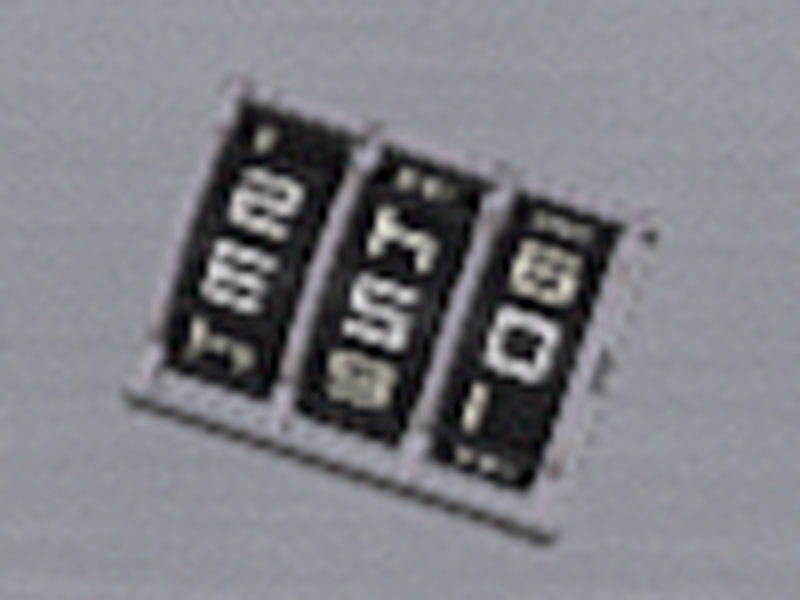

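View pics/c3.png

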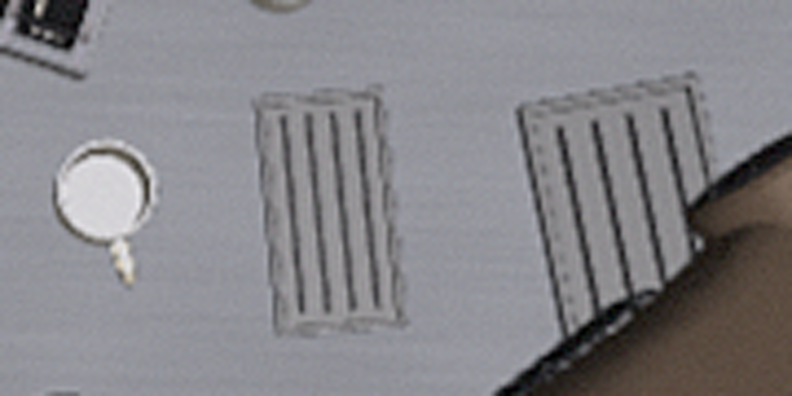

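View pics/c4.png

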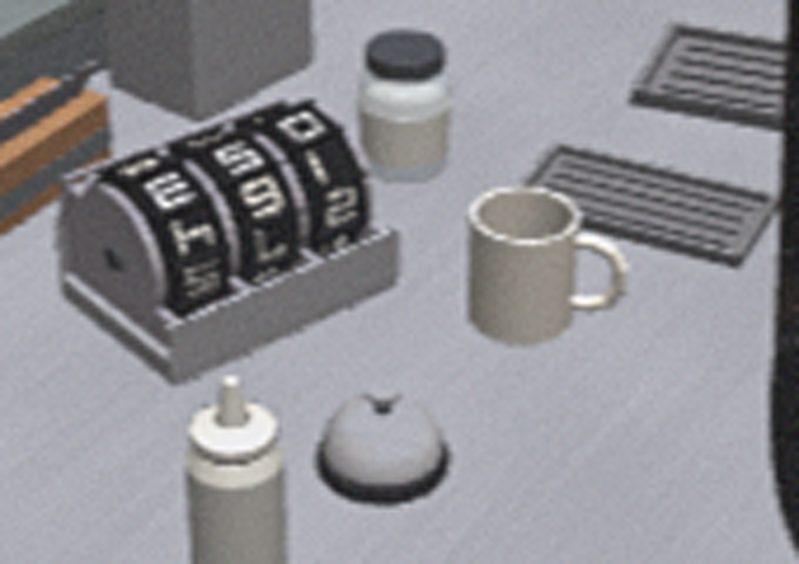

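```bash
python3 - <<'E'
from h import *
im=cv2.imread('pics/top0.png');hsv=cv2.cvtColor(im,cv2.COLOR_BGR2HSV)
# carton
m=((hsv[...,0]<25)&(hsv[...,1]>80)&(hsv[...,2]>120)).astype(np.uint8)
m[:185]=0;m[:, :180]=0;m[:,225:]=0;m[245:]=0
m=cv2.morphologyEx(m,cv2.MORPH_CLOSE,np.ones((15,15),np.uint8))
c=max(cv2.findContours(m,0,1)[0],key=cv2.contourArea)
r=cv2.minAreaRect(c);b=cv2.boxPoints(r);print('carton',r)
W=np.array([onz('top',p,.058) for p in b]);print(W.round(4),W.mean(0),[np.linalg.norm(W[i]-W[(i+1)%4]) for i in range(4)])
for i in (0,1):
    e=W[(i+1)%4]-W[i];print(np.degrees(np.arctan2(e[1],e[0])))
# black drums
g=hsv[...,2]
m=(g<70).astype(np.uint8)
roi=np.zeros_like(m);roi[120:195,280:380]=1;m*=roi
n,l,st,ce=cv2.connectedComponentsWithStats(m)
for i in range(1,n):
    if st[i,4]>60: print(st[i],ce[i])
# white digits
crop(im,290,125,370,190,9,'pics/d.png')
crop('pics/side0.png',235,150,325,220,8,'pics/e.png')
crop('pics/top0.png',280,195,315,235,15,'pics/bell.png')
E
```

```text
carton ((200.9871063232422, 216.2286834716797), (43.9892463684082, 18.438983917236328), 77.27564239501953)
[[0.4897 0.4023 0.058 ]
 [0.5054 0.342  0.058 ]
 [0.3604 0.3018 0.058 ]
 [0.345  0.3616 0.058 ]] [0.42512578 0.3519258  0.058     ] [np.float64(0.06227197123576229), np.float64(0.15046364379176214), np.float64(0.061772878263870706), np.float64(0.15027374171668217)]
-75.41525873473338
-164.49192407302664
[300 133  24  37 360] [311.62222222 150.67222222]
[317 138  24  38 347] [328.23919308 156.23054755]
[334 144  24  37 325] [344.30461538 163.48923077]
```

View pics/d.png

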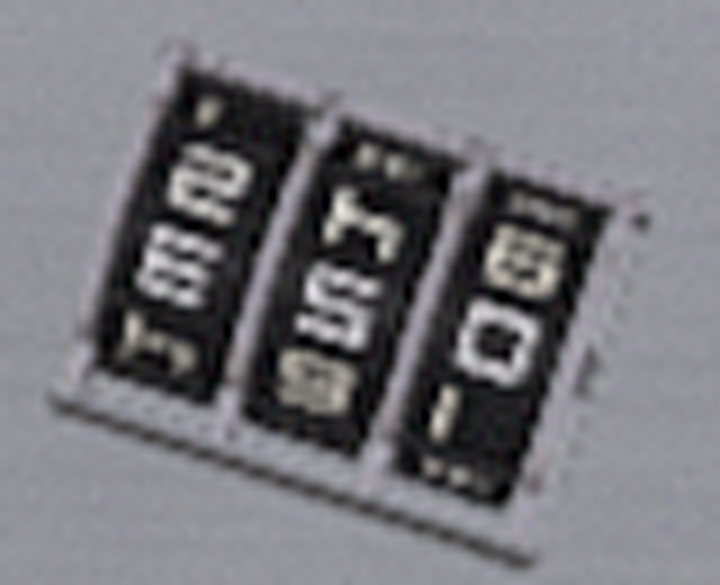

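View pics/e.png

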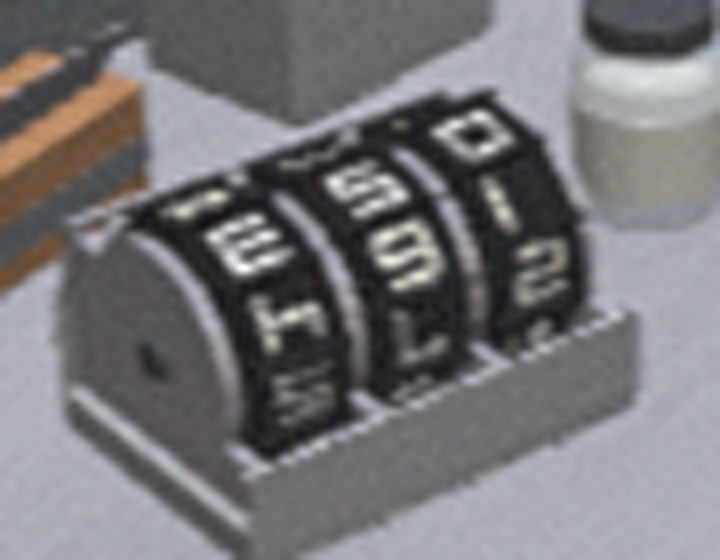

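View pics/bell.png

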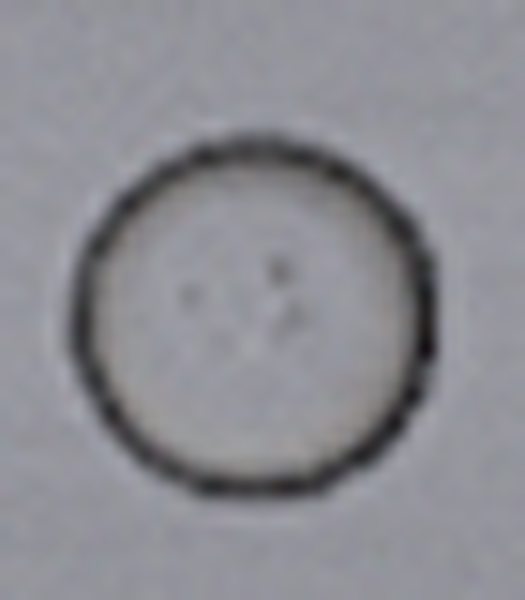

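```bash
python3 - <<'E'
from h import *
d=lambda x,y:(x/9+289.55,y/9+124.55)
e=lambda x,y:(x/8+234.56,y/8+149.56)
P={}
for nm,p,z in [('FL',(178,45),.106),('FR',(645,212),.106),('RL',(52,398),.05),('RR',(532,562),.05)]:
    w=onz('top',d(*p),z);P[nm]=w;print('top',nm,w.round(4))
for nm,p,z in [('RLt',(250,472),.05),('RRt',(634,316),.05),('RRb',(634,392),0)]:
    print('side',nm,onz('side',e(*p),z).round(4))
for a,b in [('FL','FR'),('RL','RR')]:
    v=P[a]-P[b];print(np.linalg.norm(v),np.degrees(np.arctan2(-v[0],v[1])))
# drum edges etc
import itertools
im=cv2.imread('pics/top0.png');g=cv2.cvtColor(im,cv2.COLOR_BGR2GRAY)
m=(g<75).astype(np.uint8);roi=np.zeros_like(m);roi[120:195,280:380]=1;m*=roi
m=cv2.morphologyEx(m,cv2.MORPH_OPEN,np.ones((2,2),np.uint8))
m2=cv2.morphologyEx(m,cv2.MORPH_CLOSE,np.ones((3,3),np.uint8))
n,l,st,ce=cv2.connectedComponentsWithStats(m)
for i in range(1,n):
    if st[i,4]>100:
        c=cv2.findContours((l==i).astype(np.uint8),0,1)[0][0]
        r=cv2.minAreaRect(c);print(r);print([onz('top',p,.12).round(4)[:2] for p in cv2.boxPoints(r)],onz('top',r[0],.12).round(4))
E
```

```text
top FL [ 0.7243 -0.0076  0.106 ]
top FR [ 0.6661 -0.1838  0.106 ]
top RL [0.5985 0.0383 0.05  ]
top RR [ 0.5405 -0.1473  0.05  ]
side RLt [0.6025 0.0373 0.05  ]
side RRt [ 0.5409 -0.1428  0.05  ]
side RRb [ 0.5504 -0.1584  0.    ]
0.18558773572173776 -18.260106637608054
0.19441946134106022 -17.347857102375748
((312.1000061035156, 151.70001220703125), (15.811388969421387, 34.78505325317383), 18.434946060180664)
[array([0.5977, 0.0219]), array([ 0.7103, -0.011 ]), array([ 0.6948, -0.0616]), array([ 0.5824, -0.0283])] [ 0.6461 -0.0197  0.12  ]
((328.8492126464844, 157.59385681152344), (15.420665740966797, 34.94611358642578), 19.44003677368164)
[array([ 0.5799, -0.0339]), array([ 0.6922, -0.0693]), array([ 0.6762, -0.1182]), array([ 0.5641, -0.0825])] [ 0.6279 -0.0759  0.12  ]
((345.4000244140625, 163.3000030517578), (14.230247497558594, 35.10127639770508), 18.434946060180664)
[array([ 0.5609, -0.0919]), array([ 0.674 , -0.1259]), array([ 0.6602, -0.1712]), array([ 0.5471, -0.137 ])] [ 0.6104 -0.1314  0.12  ]
```

```bash
cat > fit.py <<'E'
from h import *
from scipy.optimize import least_squares
d=lambda x,y:(x/9+289.55,y/9+124.55)
e=lambda x,y:(x/8+234.56,y/8+149.56)
def disp2w(p,q):
    c,s=np.cos(p[2]),np.sin(p[2]);return np.array([p[0]+c*q[0]-s*q[1],p[1]+s*q[0]+c*q[1],q[2]])
def dig(p,dr,n,ylat=0):
    a=np.radians(75)+p[2+dr]-n*np.radians(36)
    return disp2w(p,(.054*np.sin(a),(-.06,0,.06)[dr-1],.068+.054*np.cos(a)))
obs=[('top',3,2,d(210,183)),('top',3,3,d(180,265)),('top',3,4,d(157,345)),('top',2,4,d(365,225)),('top',2,5,d(340,310)),('top',2,6,d(317,380)),
('top',1,9,d(525,262)),('top',1,0,d(500,345)),
('side',3,3,e(248,245)),('side',3,4,e(290,325)),('side',3,5,e(300,395)),('side',2,5,e(368,190)),('side',2,6,e(405,255)),('side',2,7,e(415,340)),('side',1,0,e(470,135)),('side',1,1,e(493,205)),('side',1,2,e(540,275))]
cor=[('side',(-.071,.099,.05),e(250,472)),('side',(-.071,-.099,.05),e(634,316))]
def res(p,o=True):
    r=[(proj(v,dig(p,dr,n))[0]-uv) for v,dr,n,uv in obs]
    r+=[(proj(v,disp2w(p,q))[0]-uv) for v,q,uv in cor]
    return np.array(r)
R=np.radians
s=least_squares(lambda p:res(p).ravel(),[.625,-.077,R(-17.6),R(-75),R(180-75),R(108-75-15)],loss='soft_l1')
p=s.x;print(p[:2],np.degrees(p[2:]),'rms',np.sqrt(np.mean(res(p)**2)));print(res(p).round(2).tolist())
print('digit in window',np.degrees(p[3:])/36%10)
np.save('p.npy',p)
E
python3 fit.py
```

```text
[ 0.64180778 -0.07547743] [-17.03024885 -88.50700595  84.83588753   7.62127459] rms 0.6220590255360526
[[-0.18, 0.02], [-0.02, 0.44], [0.4, -0.44], [0.14, -0.21], [-0.29, -0.22], [-0.27, 0.41], [-0.02, -0.15], [-0.37, -0.17], [0.12, 0.16], [-0.36, -0.52], [0.0, 0.29], [-0.32, 0.04], [0.09, 0.6], [0.79, -0.43], [0.47, 0.13], [2.95, -0.77], [-0.45, 0.02], [-0.65, 0.35], [0.03, -1.19]]
digit in window [7.54147206 2.35655243 0.21170207]
```

```bash
python3 - <<'E'
from h import *
crop('pics/side0.png',238,185,323,220,9,'pics/f1.png')
crop('pics/top0.png',290,125,370,190,10,'pics/f2.png')
E
```

```text
(no output)
```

View pics/f1.png

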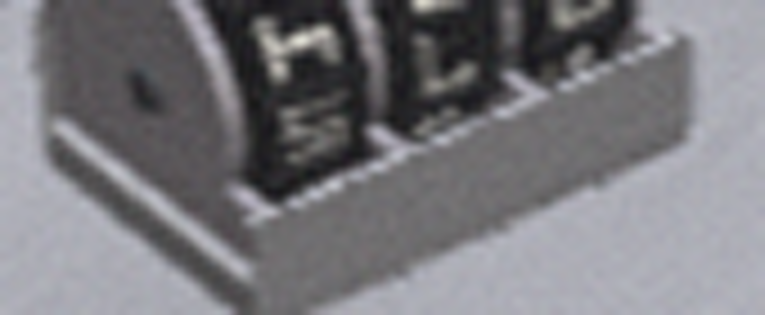

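View pics/f2.png

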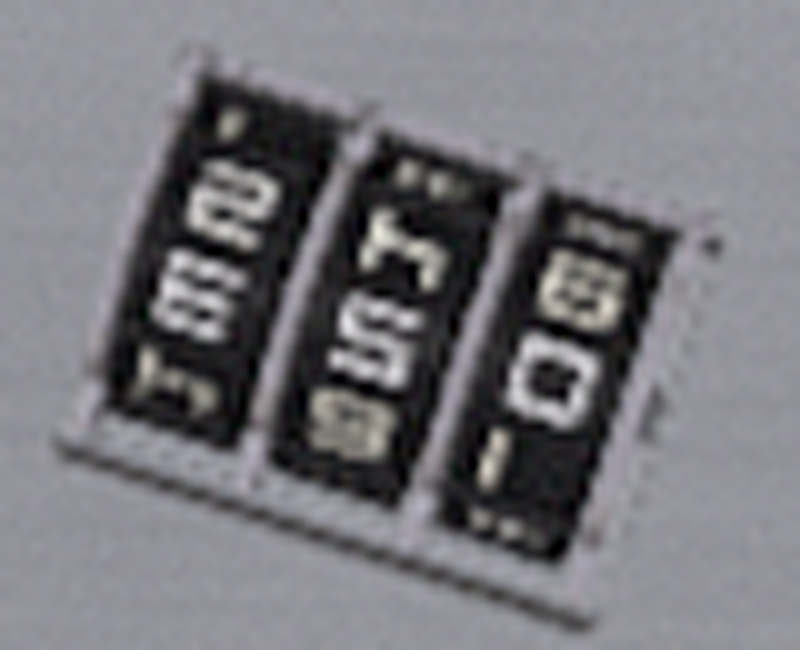

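```bash
python3 - <<'E'
from h import *
c=lambda x,y:(x/4.4+329.6,y/4.4+169.6)
W=np.array([onz('top',c(*q),.012) for q in [(255,98),(382,88),(405,324),(278,335)]])
print(W.round(4),W.mean(0),[np.linalg.norm(W[i]-W[(i+1)%4]).round(4) for i in range(4)])
for i,j in((3,0),(2,1)):
    v=W[j]-W[i];print(np.degrees(np.arctan2(v[1],v[0])))
v=W[1]-W[0];print(np.degrees(np.arctan2(v[1],v[0]))+90)
# bell: circle base in top; plunger
b=lambda x,y:(x/15+279.53,y/15+194.53)
print('bell base ring',onz('top',b(255,315),.02),'plunger?',onz('top',b(235,310),.06))
crop('pics/side0.png',290,210,335,255,14,'pics/bs.png')
print(proj('side',[onz('top',b(255,315),.02),onz('top',b(235,305),.06)]))
crop('pics/top0.png',375,180,435,255,8,'pics/tr.png')
E
```

```text
[[ 0.5322 -0.2863  0.012 ]
 [ 0.5432 -0.388   0.012 ]
 [ 0.3553 -0.4082  0.012 ]
 [ 0.3439 -0.3076  0.012 ]] [ 0.44362777 -0.34750962  0.012     ] [np.float64(0.1023), np.float64(0.189), np.float64(0.1013), np.float64(0.1895)]
6.4561626189206205
6.158327072088572
6.18826540833426
bell base ring [0.43912609 0.03027311 0.02      ] plunger? [0.43726023 0.03263318 0.06      ]
[[310.83085525 232.85762222]
 [310.66242018 222.54544791]]
```

View pics/bs.png

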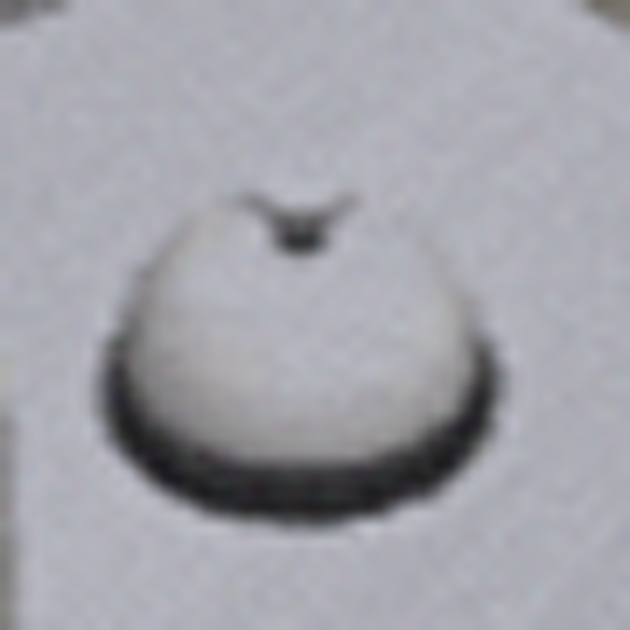

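View pics/tr.png

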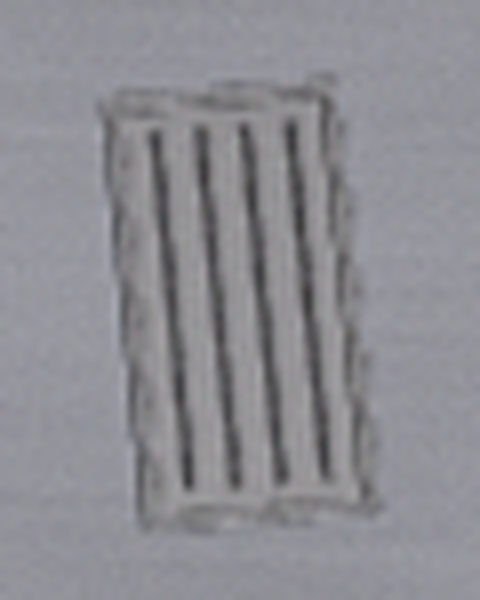

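```bash
cat > mv.py <<'E'
from h import *
from scipy.spatial.transform import Rotation as Ro
def Rt(yaw,tilt=0):
    # tool x at yaw deg, z down; tilt deg about tool y: + leans fingertips... z-> z + sin*x
    y=np.radians(yaw);x=np.array([np.cos(y),np.sin(y),0]);z=np.array([0,0,-1.]);yy=np.cross(z,x)
    R=np.c_[x,yy,z];return R@Ro.from_euler('y',tilt,degrees=True).as_matrix()
def show(poses,grip,dec=0):
    s=read_state();R0=np.array(s['tool_rot']);p0=np.array(s['position'])
    out=[]
    for (p,R),g in zip(poses,grip if hasattr(grip,'__len__') else [grip]*len(poses)):
        d=R0.T@(np.array(p)-p0)*1000;r=Ro.from_matrix(R0.T@R).as_rotvec()
        out.append('%s %s %d'%(' '.join(f'{v:.{dec}f}' for v in d),' '.join(f'{v:.3f}' for v in r),g))
    print('now',p0.round(4),s['clock']);print(';\n'.join(out))
def path(wps,n=10,step=.045,pad=True):
    # wps: list of (pos,yaw,tilt), first = current; sample every step
    P=[np.array(w[0],float) for w in wps];out=[]
    for a,b,wa,wb in zip(P[:-1],P[1:],wps[:-1],wps[1:]):
        k=int(np.ceil(max(np.linalg.norm(b-a)/step,abs(wb[1]-wa[1])/8,abs(wb[2]-wa[2])/8,1)))
        for i in range(1,k+1):
            f=i/k;out.append((a+(b-a)*f,wa[1]+(wb[1]-wa[1])*f,wa[2]+(wb[2]-wa[2])*f))
    print(len(out),'rows');return [(p,Rt(y,t)) for p,y,t in out]
E
python3 - <<'E'
from mv import *
s=read_state()
r=path([(s['position'],199.2,0),((.45,-.35,.26),199,0),((.56,0,.26),196,0),((.425,.352,.2),195.5,0)])
show(r[:10],0)
E
```

```text
27 rows
now [ 0.2222 -0.6369  0.2042] 0.1
-34 22 -6 0.002 -0.000 0.001 0;
-69 44 -12 0.002 -0.000 0.001 0;
-103 65 -19 0.002 -0.000 0.002 0;
-138 87 -25 0.002 -0.000 0.002 0;
-172 109 -31 0.002 -0.000 0.003 0;
-206 131 -37 0.002 -0.000 0.003 0;
-241 152 -43 0.002 -0.000 0.003 0;
-275 174 -49 0.002 -0.000 0.004 0;
-310 196 -56 0.002 -0.000 0.004 0;
-334 229 -55 0.002 -0.000 0.010 0
```

Request:
{"name": "move_arm", "arguments": {
  "plan": "-34 22 -6 0 0 0 0; -69 44 -12 0 0 0 0; -103 65 -19 0 0 0 0; -138 87 -25 0 0 0 0; -172 109 -31 0 0 0 0; -206 131 -37 0 0 0 0; -241 152 -43 0 0 0 0; -275 174 -49 0 0 0 0; -310 196 -56 0 0 0 0; -334 229 -55 0 0 0 0",
  "squeeze": 15
}}

```text
clock: 1.1
position: [0.4641, -0.3097, 0.2599]
tool_rot: [[-0.944, -0.33, 0.0], [-0.33, 0.944, 0.001], [-0.0, 0.001, -1.0]]
ft_force: [-0.4, -0.1, -0.2]
finger_gap: 0.0876
```

```bash
python3 - <<'E'
from mv import *
s=read_state()
r=path([(s['position'],199.2,0),((.57,0,.26),196,0),((.425,.352,.2),195.5,0)],step=.048)
show(r[:10],0)
E
```

```text
16 rows
now [ 0.4641 -0.3097  0.2599] 1.1
-29 37 0 0.001 0.000 0.009 0;
-58 74 0 0.001 0.000 0.017 0;
-87 110 0 0.001 0.000 0.025 0;
-115 147 0 0.001 0.000 0.033 0;
-144 184 0 0.001 0.000 0.041 0;
-173 221 0 0.001 0.000 0.049 0;
-202 257 0 0.001 0.000 0.057 0;
-200 300 7 0.001 0.000 0.058 0;
-197 342 13 0.001 0.000 0.059 0;
-195 384 20 0.001 0.000 0.060 0
```

Request:
{"name": "move_arm", "arguments": {
  "plan": "-29 37 0 0 0 0.01 0; -58 74 0 0 0 0.02 0; -87 110 0 0 0 0.03 0; -115 147 0 0 0 0.04 0; -144 184 0 0 0 0.04 0; -173 221 0 0 0 0.05 0; -202 257 0 0 0 0.06 0; -200 300 7 0 0 0.06 0; -197 342 13 0 0 0.06 0; -195 384 20 0 0 0.06 0"
}}

```text
clock: 2.1
position: [0.5207, 0.1186, 0.2395]
tool_rot: [[-0.962, -0.272, -0.001], [-0.272, 0.962, 0.0], [0.0, 0.001, -1.0]]
ft_force: [0.9, -0.3, 0.3]
finger_gap: 0.0876
```

```bash
python3 - <<'E'
from mv import *
s=read_state()
r=path([(s['position'],195.7,0),((.425,.352,.18),195.5,0),((.425,.352,.1),195.5,0)],step=.045)
show(r+[r[-1]]*2,0)
E
```

```text
8 rows
now [0.5207 0.1186 0.2395] 2.1
5 42 10 0.001 -0.000 0.002 0;
9 84 20 0.001 -0.000 0.003 0;
14 125 30 0.001 -0.000 0.004 0;
19 167 40 0.001 -0.000 0.004 0;
24 209 50 0.001 -0.000 0.005 0;
28 251 60 0.001 -0.000 0.005 0;
28 251 100 0.001 -0.000 0.005 0;
28 251 140 0.001 -0.000 0.005 0;
28 251 140 0.001 -0.000 0.005 0;
28 251 140 0.001 -0.000 0.005 0
```

Request:
{"name": "move_arm", "arguments": {
  "plan": "5 42 10 0 0 0.005 0; 9 84 20 0 0 0.005 0; 14 125 30 0 0 0.005 0; 19 167 40 0 0 0.005 0; 24 209 50 0 0 0.005 0; 28 251 60 0 0 0.005 0; 28 251 100 0 0 0.005 0; 28 251 140 0 0 0.005 0; 28 251 140 0 0 0.005 0; 28 251 140 0 0 0.005 0"
}}

```text
clock: 3.1
position: [0.4254, 0.3523, 0.1]
tool_rot: [[-0.963, -0.268, -0.001], [-0.268, 0.963, -0.001], [0.001, -0.001, -1.0]]
ft_force: [-0.0, -0.4, 1.6]
finger_gap: 0.0878
```

```bash
python3 - <<'E'
from mv import *
a=get_image('top');b=get_image('side')
crop(a,150,150,290,255,4,'pics/g1.png');crop(b,170,180,340,340,4,'pics/g2.png')
r=path([(read_state()['position'],195.5,0),((.425,.352,.035),195.5,0)],step=.03)
show(r,0)
E
```

```text
3 rows
now [0.4264 0.3535 0.1018] 3.2
1 -0 22 0.002 0.002 0.000 0;
1 -1 45 0.002 0.002 0.000 0;
2 -1 67 0.002 0.002 0.000 0
```

View pics/g1.png

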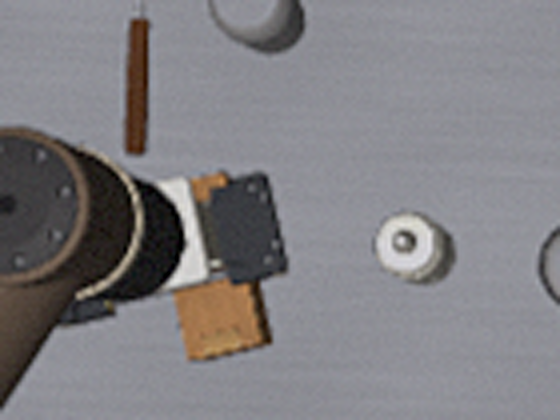

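View pics/g2.png

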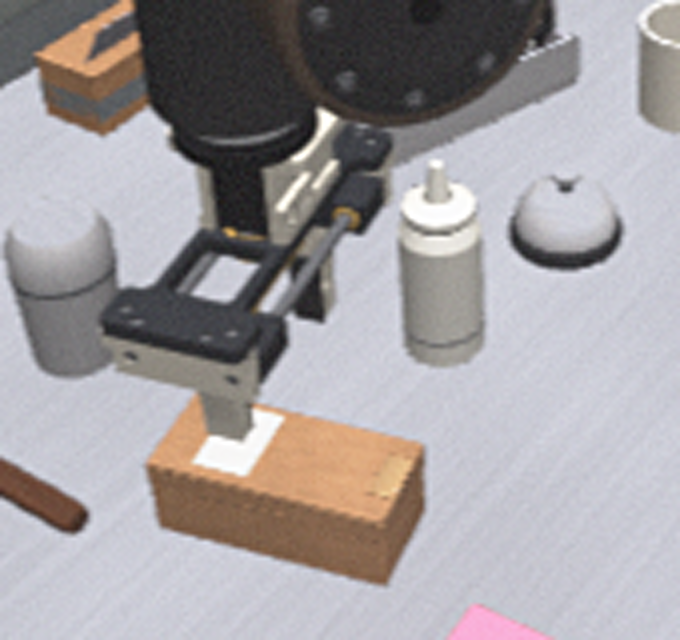

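The fingers straddle the brown carton (top crop about (220,265)), with the label under the gripper. I descend and grip.

Request:
{"name": "move_arm", "arguments": {
  "plan": "0 0 20 0 0 0 0; 0 0 40 0 0 0 0; 0 0 55 0 0 0 0; 0 0 66 0 0 0 0; 0 0 66 0 0 0 0; 0 0 66 0 0 0 255; 0 0 66 0 0 0 255; 0 0 66 0 0 0 255; 0 0 66 0 0 0 255; 0 0 66 0 0 0 255",
  "squeeze": 20
}}

```text
clock: 4.2
position: [0.4269, 0.3534, 0.0368]
tool_rot: [[-0.963, -0.268, 0.002], [-0.268, 0.963, 0.002], [-0.003, 0.001, -1.0]]
ft_force: [2.3, -4.5, 7.1]
finger_gap: 0.0531
```

```bash
python3 - <<'E'
from mv import *
s=read_state();p=s['position'];print(p,s['finger_gap'],s['ft_force'])
r=path([(p,195.5,0),((.425,.352,.25),195.5,0),((.53,.15,.25),195,0)],step=.04)
show(r,255)
E
```

```text
[0.42690999 0.35340302 0.03678752] 0.05312829191369043 [ 2.2963745  -4.45108845  7.0939906 ]
12 rows
now [0.4269 0.3534 0.0368] 4.2
0 -0 -36 0.001 0.003 0.001 255;
1 -0 -71 0.001 0.003 0.001 255;
1 -0 -107 0.001 0.003 0.001 255;
1 -0 -142 0.001 0.003 0.001 255;
1 -0 -178 0.001 0.003 0.001 255;
2 -1 -213 0.001 0.003 0.001 255;
-6 -38 -213 0.001 0.003 0.002 255;
-14 -75 -213 0.001 0.003 0.004 255;
-22 -112 -213 0.001 0.003 0.005 255;
-30 -149 -213 0.001 0.003 0.007 255;
-37 -186 -213 0.001 0.003 0.008 255;
-45 -223 -213 0.001 0.003 0.010 255
```

Request:
{"name": "move_arm", "arguments": {
  "plan": "0 0 0 0 0 0 255; 0 0 0 0 0 0 255; 0 0 0 0 0 0 255; 0 0 0 0 0 0 255; 0 0 0 0 0 0 255; 0 0 -2 0 0 0 255; 0 0 -4 0 0 0 255; 0 0 -7 0 0 0 255; 0 0 -10 0 0 0 255; 0 0 -10 0 0 0 255"
}}

```text
clock: 5.2
position: [0.4271, 0.3537, 0.0474]
tool_rot: [[-0.963, -0.268, 0.003], [-0.268, 0.963, 0.003], [-0.003, 0.002, -1.0]]
ft_force: [-0.3, 0.1, -0.7]
finger_gap: -0.0001
```

```bash
python3 - <<'E'
from mv import *
b=get_image('side')
crop(b,170,180,340,340,4,'pics/g3.png');print(read_state()['finger_gap'],read_state()['ft_force'])
E
```

```text
-0.00012987382921728324 [0.19704489 0.89583171 0.16390046]
```

View pics/g3.png

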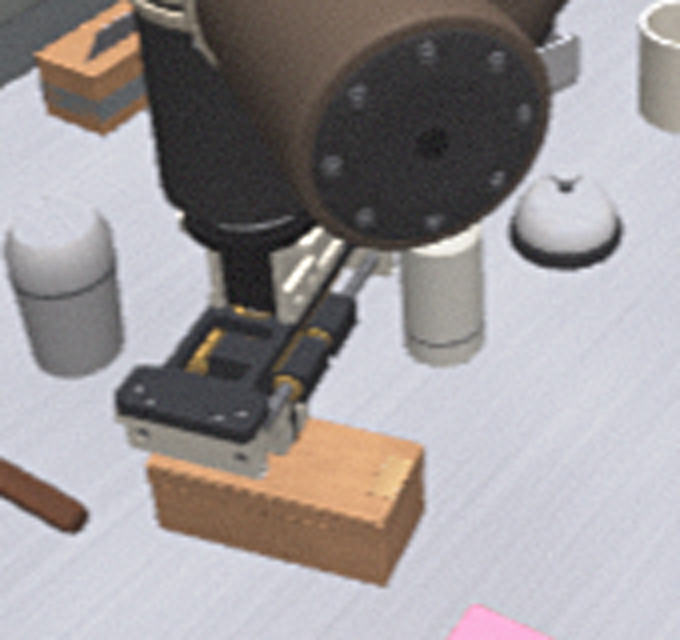

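```bash
python3 - <<'E'
from mv import *
s=read_state();print(proj('side',[s['position'],[.425,.352,.058],[.425,.352,0]]),proj('top',[s['position'],[.425,.352,.058]]))
a=get_image('top');cv2.imwrite('pics/t5.png',a)
b=get_image('side');cv2.imwrite('pics/s5.png',b)
crop(b,190,250,300,330,7,'pics/g4.png');crop(a,160,170,260,250,7,'pics/g5.png')
E
```

```text
[[240.4418761  295.59047279]
 [241.13767519 292.23938314]
 [243.18745396 309.27218656]] [[201.26819032 215.80817937]
 [200.94954431 216.17669731]]
```

View pics/g4.png

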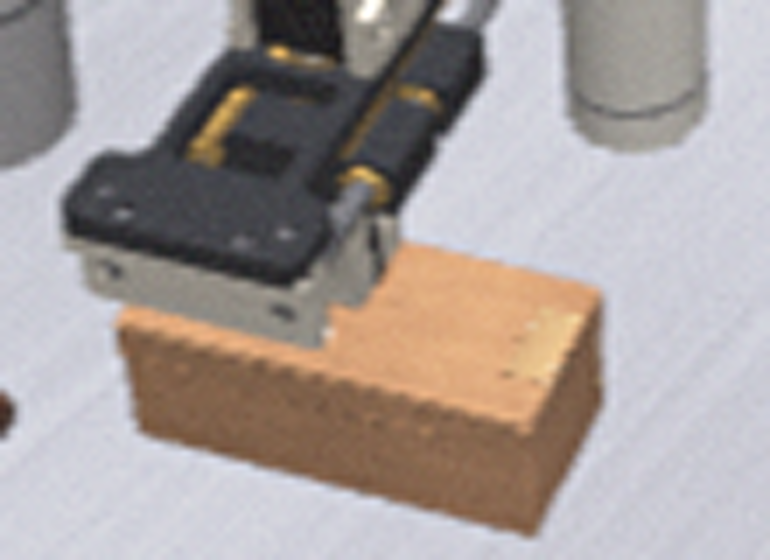

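View pics/g5.png

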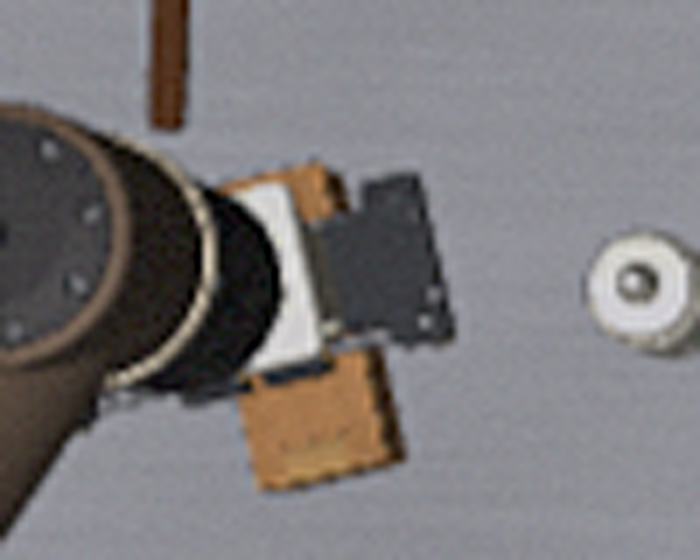

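```bash
python3 - <<'E'
from mv import *
R=Rt(195.5)
for pos,half in (([.4264,.3535,.1018],.044),([.4271,.3537,.0474],0)):
  pos=np.array(pos)
  for nm,l in [('tip+ pad',[0,half,.008]),('tip+ back',[0,half+.021,.008]),('tip+ corner xs',[.0095,half+.021,.008]),('tip- pad',[0,-half,.008]),('bodybottom +',[0,.0965,-.058]),('bb +x',[.039,.0965,-.058]),('bb -x',[-.039,.0965,-.058]),('bb-y',[0,-.0965,-.058])]:
    w=pos+R@np.array(l);print(nm,w.round(3),'side',proj('side',w)[0].round(1),'top',proj('top',w)[0].round(1))
s=cv2.imread('pics/side0.png')
E
```

```text
tip+ pad [0.415 0.396 0.094] side [230.1 294.8] top [185.  218.1]
tip+ back [0.409 0.416 0.094] side [225.6 301.6] top [178.8 219.7]
tip+ corner xs [0.4   0.414 0.094] side [229.5 302.7] top [179.4 222.4]
tip- pad [0.438 0.311 0.094] side [247.1 268.8] top [210.9 211.8]
bodybottom + [0.401 0.446 0.16 ] side [214.8 290. ] top [163.3 220.7]
bb +x [0.363 0.436 0.16 ] side [232.2 294.4] top [165.9 232.5]
bb -x [0.438 0.457 0.16 ] side [197.8 285.8] top [160.7 208.8]
bb-y [0.452 0.261 0.16 ] side [254.4 234.1] top [222.5 206.2]
tip+ pad [0.427 0.354 0.039] side [240.7 297.9] top [201.8 215.9]
tip+ back [0.421 0.374 0.039] side [236.7 304.3] top [195.8 217.4]
tip+ corner xs [0.412 0.371 0.039] side [240.4 305.3] top [196.4 220.1]
tip- pad [0.427 0.354 0.039] side [240.7 297.9] top [201.8 215.9]
bodybottom + [0.401 0.447 0.105] side [217.6 308.5] top [168.3 221.5]
bb +x [0.364 0.436 0.105] side [234.4 312.9] top [170.8 233. ]
bb -x [0.439 0.457 0.105] side [201.1 304.2] top [165.9 210. ]
bb-y [0.453 0.261 0.105] side [255.6 251.4] top [225.7 207.5]
```

```bash
cat >> h.py <<'E'
def tri(u1,u2):
    o1,d1=ray('top',u1);o2,d2=ray('side',u2)
    A=np.c_[d1,-d2];k=np.linalg.lstsq(A,o2-o1,rcond=None)[0]
    a=o1+d1*k[0];b=o2+d2*k[1];return (a+b)/2,np.linalg.norm(a-b)
E
python3 - <<'E'
from mv import *
print(tri((224.7,218.6),(259.2,257)))
R=Rt(195.5);p=np.array(read_state()['position']);print(R.T@(tri((224.7,218.6),(259.2,257))[0]-p))
crop('pics/s5.png',170,180,330,330,5,'pics/g6.png')
E
```

```text
(array([0.42379168, 0.26768593, 0.10482037]), np.float64(0.018553090891527815))
[ 0.02589049 -0.08175067 -0.05799214]
```

View pics/s5.png

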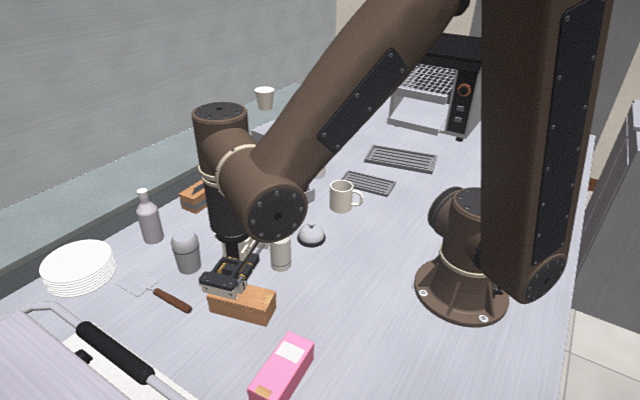

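```bash
python3 - <<'E'
from mv import *
g=lambda x,y:(x/4+169.6,y/4+179.6)
for q,z in [((148,465),.058),((385,522),.058),((425,447),.058),((160,522),0),((388,582),0),((425,505),0)]:
    print(g(*q),onz('side',g(*q),z).round(4))
print(proj('side',[[.4897,.4023,.058],[.5054,.342,.058],[.3604,.3018,.058],[.345,.3616,.058],[.345,.3616,0],[.4897,.4023,0]]).round(1))
E
```

```text
(206.6, 295.85) [0.4845 0.4046 0.058 ]
(265.85, 310.1) [0.3423 0.3628 0.058 ]
(275.85, 291.35) [0.3583 0.3049 0.058 ]
(209.6, 310.1) [ 0.4913  0.3984 -0.    ]
(266.6, 325.1) [0.3475 0.3585 0.    ]
(275.85, 305.85) [0.3651 0.2999 0.    ]
[[205.7 294.3]
 [219.1 276.5]
 [276.  290.2]
 [265.2 309.2]
 [266.6 326.5]
 [208.9 311.4]]
```

View pics/g6.png

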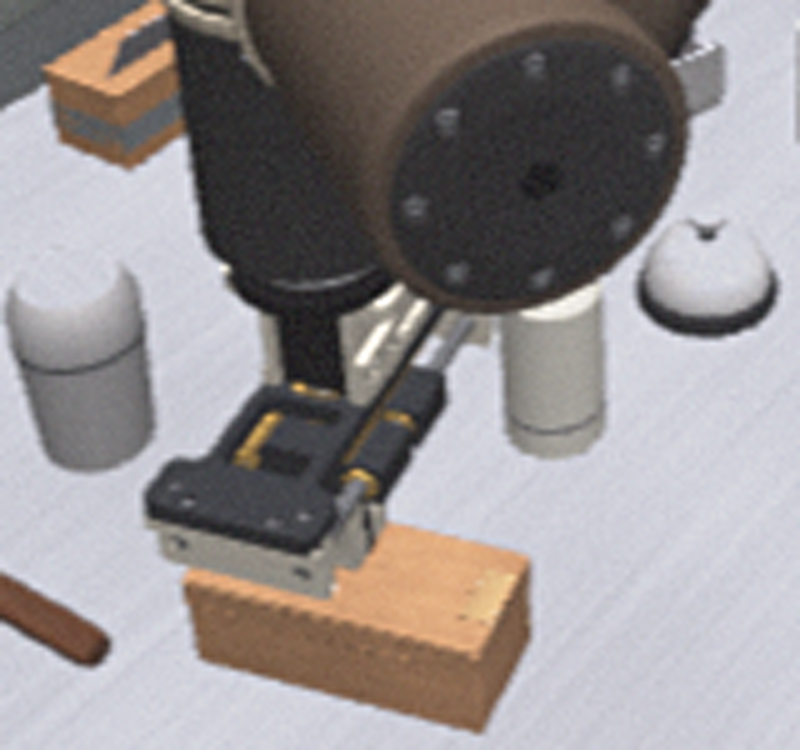

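Request:
{"name": "move_arm", "arguments": {
  "plan": "0 0 -30 0 0 0 255; 0 0 -60 0 0 0 255; 0 0 -90 0 0 0 255; 0 0 -110 0 0 0 200; 0 0 -110 0 0 0 150; 0 0 -110 0 0 0 100; 0 0 -110 0 0 0 0; 0 0 -110 0 0 0 0; 0 0 -110 0 0 0 0; 0 0 -110 0 0 0 0"
}}

```text
clock: 6.35
position: [0.4265, 0.353, 0.1563]
tool_rot: [[-0.963, -0.268, 0.002], [-0.268, 0.963, 0.001], [-0.002, 0.001, -1.0]]
ft_force: [0.1, -0.4, 0.0]
finger_gap: 0.051
```

```bash
python3 - <<'E'
from mv import *
s=read_state();print(s['position'],s['finger_gap'],s['qpos'])
a=get_image('top');b=get_image('side')
crop(a,160,160,260,250,7,'pics/i1.png');crop(b,170,180,330,330,5,'pics/i2.png')
E
```

```text
[0.42650625 0.35298697 0.15625335] 0.05095909284294741 [ 5.99130437e+01  1.12775602e+01 -1.89119849e+01  4.71741227e-02
 -5.96970266e+01 -1.34377506e+02]
```

View pics/i2.png

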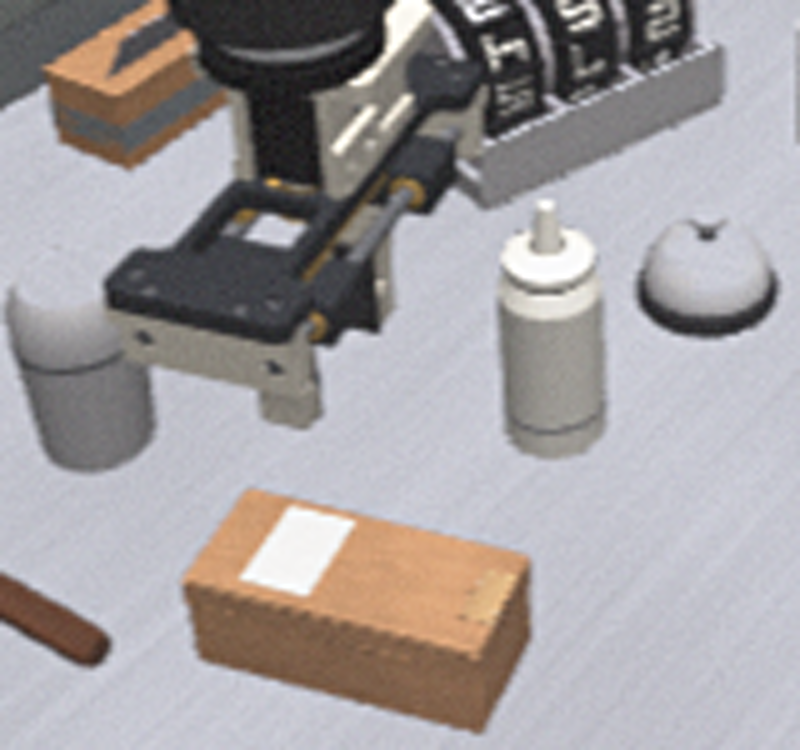

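View pics/i1.png

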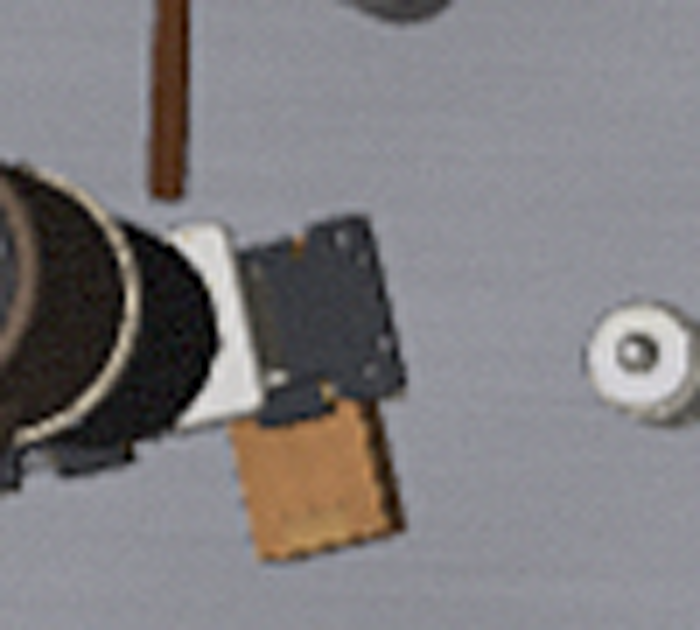

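```bash
python3 - <<'E'
from mv import *
R=Rt(195.5);p=np.array([.4265,.353,.1563])
for dz in(.008,):
  for y in (.0255,.0465,-.0255,-.0465):
    for x in (.0095,-.0095):
      print(y,x,proj('side',p+R@[x,y,dz])[0].round(1))
crop(get_image('side'),200,200,270,280,9,'pics/i3.png')
E
```

```text
0.0255 0.0095 [235.5 271.9]
0.0255 -0.0095 [227.7 270. ]
0.0465 0.0095 [231.1 278.4]
0.0465 -0.0095 [223.1 276.5]
-0.0255 0.0095 [245.7 257.1]
-0.0255 -0.0095 [238.1 255.4]
-0.0465 0.0095 [249.6 251.3]
-0.0465 -0.0095 [242.2 249.7]
```

View pics/i3.png

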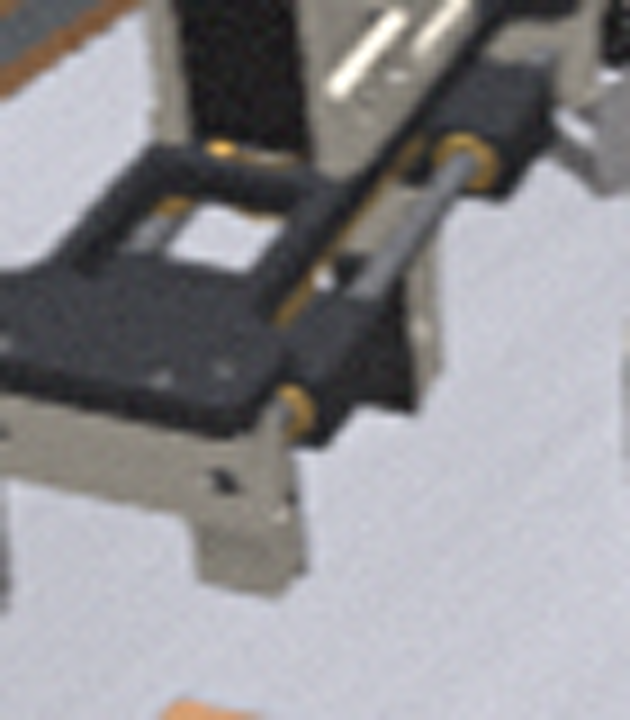

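```bash
python3 - <<'E'
from mv import *
from scipy.optimize import least_squares
s=read_state();p=np.array(s['position']);g=s['finger_gap']/2;print(p,g)
R=Rt(195.5)
pts=[([-.0095,g+.021,.008],(221.7,263.4)),([.0095,g+.021,.008],(230.6,265.8)),([.0095,g,.008],(233.4,262.8)),([.0095,-g,.008],(245.6,245)),([.0095,-g-.021,.008],(248.4,241.2))]
f=lambda d:np.concatenate([proj('side',p+R@np.array(l)+d)[0]-u for l,u in pts])
for k in ([0,0,1],):
    r=least_squares(lambda z:f(np.array([0,0,z[0]])),[0]);print(r.x,r.fun.round(1))
r=least_squares(f,[0,0,0]);print(r.x,r.fun.round(1))
print(proj('top',[.2222,-.637,.205]),proj('side',[.2222,-.637,.205-.008]),proj('side',[.2222,-.637,.235-.008]))
crop('pics/side0.png',440,30,520,130,6,'pics/j.png')
crop('pics/top0.png',470,260,560,330,8,'pics/j2.png')
E
```

```text
[0.42661694 0.35310668 0.15663156] 0.031510075896270605
[0.0338776] [-1.8  3.  -2.6  2.5 -0.7 -1.  -0.  -1.2  1.1 -2.9]
[ 0.07941589 -0.07760063 -0.06036161] [ 1.1  1.4 -0.8  0.7  0.4 -1.9 -0.7  0.4 -0.  -0.7]
[[506.71871324 287.18432127]] [[459.29922574 121.92335326]] [[460.94028943 114.21799251]]
```

View pics/j.png

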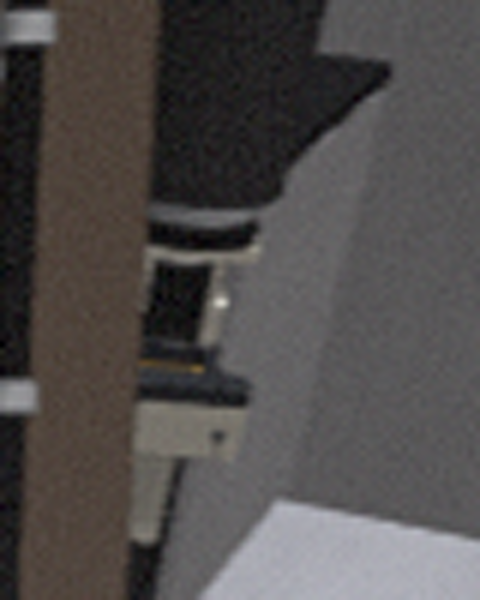

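View pics/j2.png

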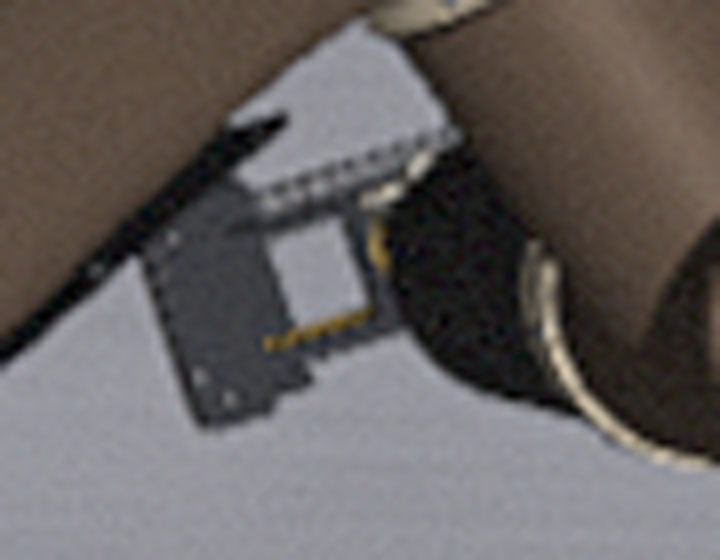

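```bash
python3 - <<'E'
from mv import *
from scipy.optimize import least_squares
p=np.array([.4265,.353,.1563]);R=Rt(195.5)
uv=[(221.7,263.4),(230.6,265.8),(233.4,262.8),(245.6,245),(248.4,241.2)]
def f(v,g):
    t,dx,dz=v[:3];dy=0
    L=[[-.0095,g+t,.008],[.0095,g+t,.008],[.0095,g,.008],[.0095,-g,.008],[.0095,-g-t,.008]]
    return np.concatenate([proj('side',p+R@(np.array(l)+[dx,dy,-dz]))[0]-u for l,u in zip(L,uv)])
for g in (.0255,.0285,.0315):
    r=least_squares(f,[.01,0,0],args=(g,));print(g,r.x.round(4),r.fun.round(1))
# start
p=np.array([.2222,-.637,.205]);R=Rt(199.2)
for l in ([0,.044,.008],[0,.055,.008],[0,.065,.008]):print(proj('side',p+R@np.array(l)),proj('side',p+R@(np.array(l)-[0,0,.03])))
E
```

```text
0.0255 [0.0174 0.0003 0.0325] [ 0.7  0.7 -0.1  0.2  0.8 -2.1 -1.   1.1 -0.4  0.2]
0.0285 [0.0144 0.0003 0.0325] [ 0.7  0.7 -0.1  0.1  0.2 -1.3 -0.4  0.2 -0.4  0.2]
0.0315 [0.0114 0.0004 0.0326] [ 0.7  0.7 -0.1  0.1 -0.4 -0.4  0.2 -0.6 -0.4  0.1]
[[459.9918675 126.4841859]] [[461.68145194 118.63717898]]
[[460.17039424 127.65972953]] [[461.87254852 119.77659366]]
[[460.33462258 128.74112253]] [[462.04836304 120.82488889]]
```

```bash
python3 - <<'E'
from mv import *
R=Rt(195.5);p=np.array([.4264,.3535,.1018])
for y in(.055,.065,.08,.0965):
  for z in (-.03,-.045,-.06,-.088):
    print(y,z,[proj('side',p+R@[x,y,z])[0].round(1).tolist() for x in(-.039,.039)])
print('obs',(198.4,270.9),(232,279.6))
s=read_state();print(s['position'],s['finger_gap'],s['clock'])
E
```

```text
0.055 -0.03 [[209.7, 281.9], [242.4, 289.9]]
0.055 -0.045 [[208.8, 276.8], [241.8, 284.8]]
0.055 -0.06 [[207.9, 271.7], [241.2, 279.6]]
0.055 -0.088 [[206.2, 261.8], [240.0, 269.7]]
0.065 -0.03 [[207.4, 285.1], [240.3, 293.3]]
0.065 -0.045 [[206.4, 280.0], [239.7, 288.1]]
0.065 -0.06 [[205.5, 274.8], [239.1, 282.9]]
0.065 -0.088 [[203.7, 264.9], [237.9, 272.9]]
0.08 -0.03 [[203.8, 290.0], [237.1, 298.3]]
0.08 -0.045 [[202.8, 284.8], [236.5, 293.2]]
0.08 -0.06 [[201.8, 279.6], [235.8, 287.9]]
0.08 -0.088 [[199.9, 269.6], [234.5, 277.9]]
0.0965 -0.03 [[199.7, 295.5], [233.5, 304.1]]
0.0965 -0.045 [[198.7, 290.3], [232.8, 298.9]]
0.0965 -0.06 [[197.6, 285.1], [232.1, 293.7]]
0.0965 -0.088 [[195.6, 275.0], [230.7, 283.5]]
obs (198.4, 270.9) (232, 279.6)
[0.42661694 0.35310668 0.15663156] 0.06302015179254121 6.5
```

The reported TCP sits about 30 mm lower than the real fingertips. Finger and body corners in the side view give 32 mm, and the lid contact at reported z = 0.037 gives 29 mm. So the fingers slid shut over the lid, and the carton has not moved. I allow for 30 mm from here on and grip again, lower.

Request:
{"name": "move_arm", "arguments": {
  "plan": "1 0 0 0 0 0 0; 1 0 0 0 0 0 0; 1 0 30 0 0 0 0; 1 0 65 0 0 0 0; 1 0 90 0 0 0 0; 1 0 110 0 0 0 0; 1 0 125 0 0 0 0; 1 0 138 0 0 0 0; 1 0 151 0 0 0 0; 1 0 151 0 0 0 0"
}}

```text
clock: 7.5
position: [0.4253, 0.3522, 0.004]
tool_rot: [[-0.963, -0.268, 0.0], [-0.268, 0.963, -0.0], [-0.0, -0.0, -1.0]]
ft_force: [-0.2, 0.0, -0.7]
finger_gap: 0.0878
```

```bash
python3 - <<'E'
from mv import *
b=get_image('side');a=get_image('top')
crop(b,170,200,330,330,5,'pics/k2.png');print(read_state()['finger_gap'],read_state()['position'])
E
```

```text
0.0877389476269412 [0.42605736 0.35320315 0.00570937]
```

View pics/k2.png

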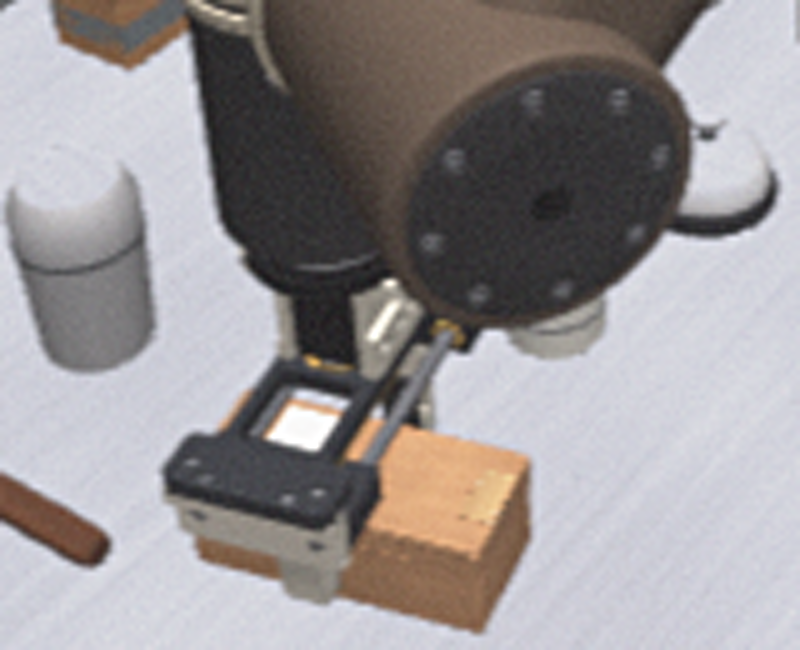

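The near finger now hangs beside the carton's side face, at crop (312,585), and there is no contact force. I close.

Request:
{"name": "move_arm", "arguments": {
  "plan": "0 0 0 0 0 0 255; 0 0 0 0 0 0 255; 0 0 0 0 0 0 255; 0 0 0 0 0 0 255; 0 0 0 0 0 0 255; 0 0 0 0 0 0 255; 0 0 0 0 0 0 255; 0 0 -5 0 0 0 255; 0 0 -15 0 0 0 255; 0 0 -25 0 0 0 255",
  "squeeze": 20
}}

```text
clock: 8.6
position: [0.4258, 0.3528, 0.0311]
tool_rot: [[-0.963, -0.268, 0.001], [-0.268, 0.963, 0.001], [-0.002, 0.0, -1.0]]
ft_force: [-0.2, -0.5, -3.7]
finger_gap: 0.0637
```

```bash
python3 - <<'E'
from mv import *
b=get_image('side')
crop(b,170,200,330,330,5,'pics/k3.png');s=read_state();print(s['finger_gap'],s['position'])
r=path([(s['position'],195.5,0),((.425,.352,.20),195.5,0),((.53,.15,.24),194,0),((.57,-.05,.24),190,0),((.444,-.3475,.16),186.2,0)],step=.045)
show(r[:20],255)
E
```

```text
0.06381419125301194 [0.4266252  0.35382295 0.03304786]
23 rows
now [0.4266 0.3538 0.033 ] 8.65
0 -0 -42 0.002 0.004 0.002 255;
1 -0 -83 0.002 0.004 0.002 255;
1 -1 -125 0.002 0.004 0.002 255;
1 -1 -167 0.002 0.004 0.002 255;
-6 -38 -174 0.002 0.004 0.006 255;
-14 -75 -180 0.002 0.004 0.010 255;
-22 -112 -187 0.002 0.004 0.015 255;
-30 -149 -194 0.002 0.004 0.019 255;
-38 -187 -201 0.002 0.004 0.023 255;
-46 -224 -207 0.002 0.004 0.028 255;
-43 -264 -207 0.002 0.004 0.042 255;
-40 -305 -207 0.002 0.004 0.056 255;
-37 -346 -208 0.002 0.004 0.070 255;
-33 -386 -208 0.002 0.004 0.084 255;
-30 -427 -208 0.002 0.004 0.097 255;
-5 -459 -198 0.002 0.004 0.106 255;
20 -490 -188 0.002 0.004 0.114 255;
45 -522 -178 0.002 0.004 0.122 255;
70 -554 -168 0.002 0.004 0.131 255;
96 -585 -159 0.002 0.004 0.139 255
```

View pics/k3.png

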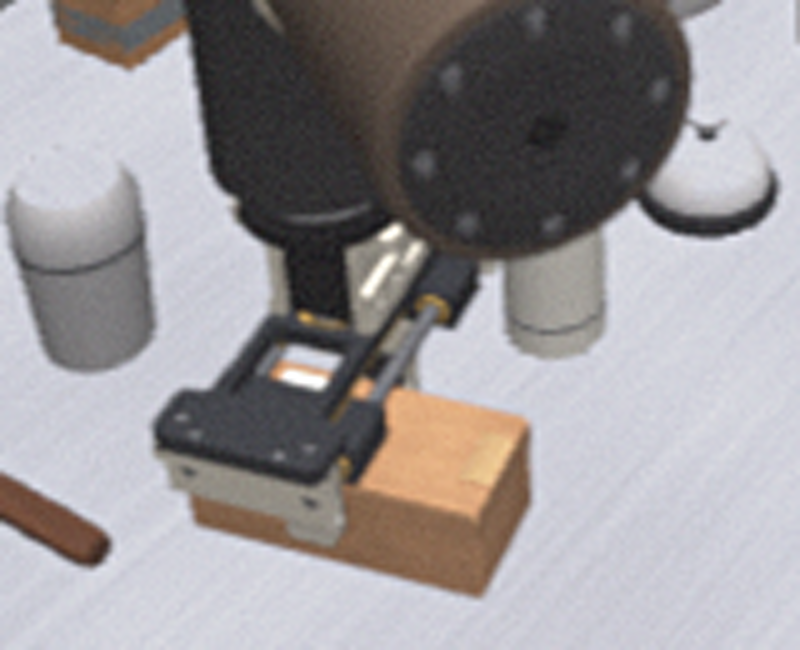

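Request:
{"name": "move_arm", "arguments": {
  "plan": "0 0 -42 0 0 0 255; 0 0 -83 0 0 0 255; 0 0 -125 0 0 0 255; 0 0 -167 0 0 0 255; -6 -38 -174 0 0 0 255; -14 -75 -180 0 0 0.01 255; -22 -112 -187 0 0 0.015 255; -30 -149 -194 0 0 0.02 255; -38 -187 -200 0 0 0.02 255; -46 -224 -207 0 0 0.03 255",
  "squeeze": 25
}}

```text
clock: 9.65
position: [0.5305, 0.1482, 0.2404]
tool_rot: [[-0.971, -0.24, 0.003], [-0.24, 0.971, 0.004], [-0.004, 0.003, -1.0]]
ft_force: [0.1, 0.6, -3.3]
finger_gap: 0.0637
```

```bash
python3 - <<'E'
from mv import *
s=read_state();print(s['finger_gap'],s['position'])
y=np.degrees(np.arctan2(s['tool_rot'][1,0],s['tool_rot'][0,0]))%360
r=path([(s['position'],y,0),((.57,-.05,.24),190,0),((.444,-.3475,.14),186.2,0)],step=.045)
show(r[:20],255)
E
```

```text
0.06370993675689712 [0.53053947 0.14821496 0.24037667]
13 rows
now [0.5305 0.1482 0.2404] 9.65
2 -40 -0 0.003 0.004 0.014 255;
4 -81 -0 0.003 0.004 0.027 255;
6 -121 -0 0.003 0.004 0.041 255;
7 -162 -0 0.003 0.004 0.054 255;
9 -202 -0 0.003 0.004 0.068 255;
33 -234 12 0.003 0.004 0.076 255;
58 -267 24 0.003 0.004 0.084 255;
82 -299 37 0.003 0.004 0.092 255;
106 -331 49 0.003 0.004 0.101 255;
130 -364 61 0.003 0.004 0.109 255;
155 -396 74 0.003 0.004 0.117 255;
179 -428 86 0.003 0.004 0.126 255;
203 -461 98 0.003 0.004 0.134 255
```

Request:
{"name": "move_arm", "arguments": {
  "plan": "2 -40 0 0 0 0.01 255; 4 -81 0 0 0 0.03 255; 6 -121 0 0 0 0.04 255; 7 -162 0 0 0 0.05 255; 9 -202 0 0 0 0.07 255; 33 -234 10 0 0 0.08 255; 58 -267 15 0 0 0.085 255; 82 -299 20 0 0 0.09 255; 106 -331 30 0 0 0.1 255; 130 -364 40 0 0 0.11 255"
}}

```text
clock: 10.65
position: [0.4907, -0.2374, 0.1991]
tool_rot: [[-0.991, -0.131, 0.004], [-0.131, 0.991, 0.004], [-0.005, 0.003, -1.0]]
ft_force: [1.6, -0.1, -3.7]
finger_gap: 0.0639
```

```bash
python3 - <<'E'
from mv import *
s=read_state();print(s['finger_gap'],s['position'])
y=np.degrees(np.arctan2(s['tool_rot'][1,0],s['tool_rot'][0,0]))%360
r=path([(s['position'],y,0),((.4436,-.3475,.13),186.2,0),((.4436,-.3475,.06),186.2,0)],step=.035)
show(r[:20],255)
E
```

```text
0.06390512609644752 [ 0.49072244 -0.23740903  0.19909477]
6 rows
now [ 0.4907 -0.2374  0.1991] 10.65
15 -26 17 0.003 0.005 0.006 255;
31 -52 34 0.003 0.005 0.012 255;
46 -77 51 0.003 0.005 0.018 255;
62 -103 68 0.003 0.005 0.024 255;
62 -103 103 0.003 0.005 0.024 255;
62 -103 138 0.003 0.005 0.024 255
```

Request:
{"name": "move_arm", "arguments": {
  "plan": "15 -26 10 0 0 0.01 255; 31 -52 20 0 0 0.01 255; 46 -77 30 0 0 0.02 255; 62 -103 40 0 0 0.024 255; 62 -103 65 0 0 0.024 255; 62 -103 90 0 0 0.024 255; 62 -103 115 0 0 0.024 255; 62 -103 130 0 0 0.024 255; 62 -103 139 0 0 0.024 255; 62 -103 139 0 0 0.024 255"
}}

```text
clock: 11.65
position: [0.4427, -0.3468, 0.0586]
tool_rot: [[-0.994, -0.107, 0.003], [-0.107, 0.994, 0.005], [-0.003, 0.004, -1.0]]
ft_force: [0.8, 0.2, -3.1]
finger_gap: 0.064
```

```bash
python3 - <<'E'
from mv import *
s=read_state();print(s['finger_gap'],s['position'],s['ft_force'])
b=get_image('side');a=get_image('top')
crop(b,320,120,450,220,6,'pics/l2.png');crop(a,360,170,460,260,7,'pics/l1.png')
E
```

```text
0.06397496523155423 [ 0.44272719 -0.3468326   0.05863196] [ 0.81334063  0.18696435 -3.08573442]
```

View pics/l1.png

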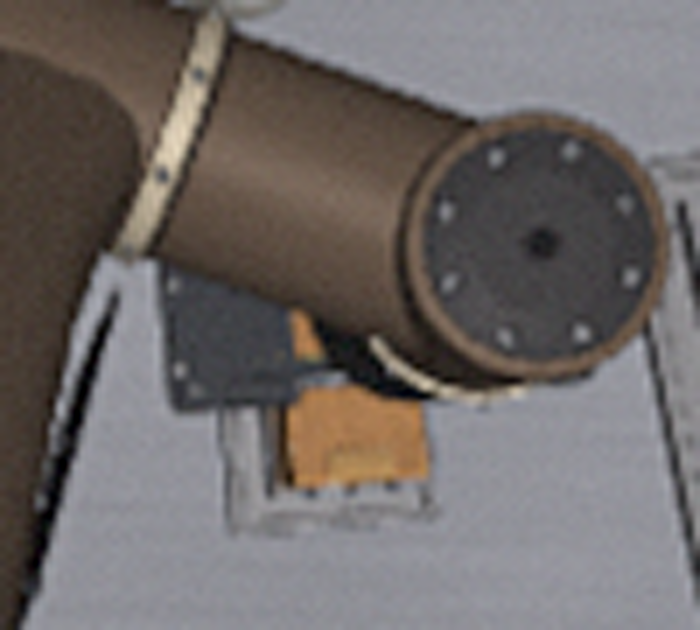

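View pics/l2.png

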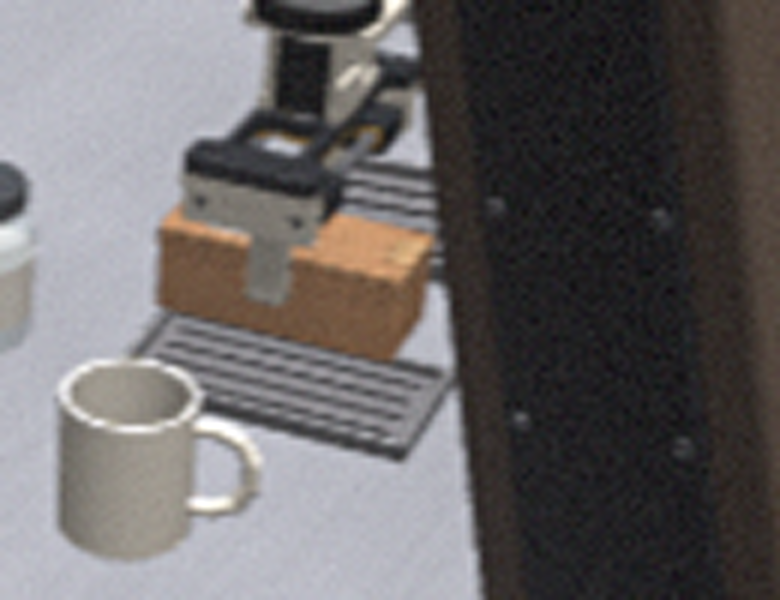

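```bash
python3 - <<'E'
from mv import *
c=lambda x,y:(x/7+359.57,y/7+169.57)
A=np.array([onz('top',c(288,487),.112),onz('top',c(430,479),.112)]);print(A)
R=Rt(6.2)  # x along tray
ex=np.array([np.cos(np.radians(6.2)),np.sin(np.radians(6.2)),0]);ey=np.array([-ex[1],ex[0],0]);T=np.array([.4436,-.3475,0])
print([(round((a-T)@ex,4),round((a-T)@ey,4)) for a in A])
l=lambda x,y:(x/6+319.58,y/6+119.58)
for q in [(160,228),(388,278),(435,240)]:
    w=onz('side',l(*q),.112);print('side',w.round(4),round((w-T)@ex,4),round((w-T)@ey,4))
t=[(245/1,0)]
E
```

```text
[[ 0.36435251 -0.32013821  0.112     ]
 [ 0.36996641 -0.38707289  0.112     ]]
[(np.float64(-0.0758), np.float64(0.0358)), (np.float64(-0.0775), np.float64(-0.0314))]
side [ 0.5064 -0.2988  0.112 ] 0.0677 0.0417
side [ 0.3689 -0.3174  0.112 ] -0.071 0.038
side [ 0.3656 -0.3755  0.112 ] -0.0806 -0.0194
```

Request:
{"name": "move_arm", "arguments": {
  "plan": "0 -1 10 0 0 0 255; 0 -1 20 0 0 0 255; 0 -1 30 0 0 0 255; 0 -1 37 0 0 0 255; 0 -1 42 0 0 0 255; 0 -1 45 0 0 0 255; 0 -1 47 0 0 0 255; 0 -1 48 0 0 0 255; 0 -1 49 0 0 0 255; 0 -1 49 0 0 0 255"
}}

```text
clock: 12.75
position: [0.4444, -0.3483, 0.0114]
tool_rot: [[-0.994, -0.108, 0.005], [-0.108, 0.994, 0.003], [-0.006, 0.003, -1.0]]
ft_force: [-0.5, 1.0, -3.5]
finger_gap: 0.0635
```

```bash
python3 - <<'E'
from mv import *
s=read_state();print(s['finger_gap'],s['position'],s['ft_force'])
b=get_image('side')
crop(b,320,120,450,220,6,'pics/m2.png');print(read_state()['ft_force'],read_state()['position'])
E
```

```text
0.06353488906227339 [ 0.44436056 -0.3482538   0.01136875] [-0.53667305  0.99037953 -3.47918552]
[ 0.88483345  0.19901114 -3.39691234] [ 0.44441406 -0.34824217  0.01142245]
```

View pics/m2.png

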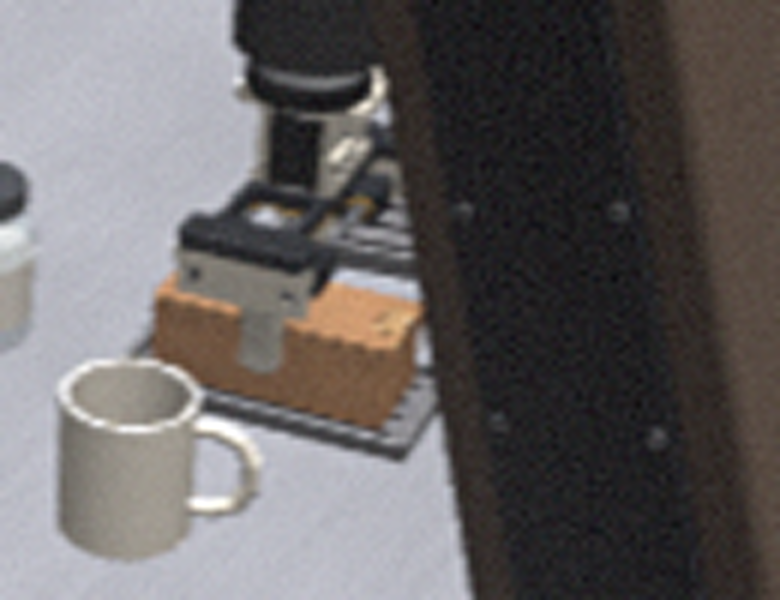

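Request:
{"name": "move_arm", "arguments": {
  "plan": "0 0 0.5 0 0 0 255; 0 0 1 0 0 0 255; 0 0 1.5 0 0 0 255; 0 0 2 0 0 0 255; 0 0 2 0 0 0 255; 0 0 2.5 0 0 0 255; 0 0 2.5 0 0 0 255; 0 0 3 0 0 0 255; 0 0 3 0 0 0 255; 0 0 3 0 0 0 255"
}}

```text
clock: 13.8
position: [0.4446, -0.3483, 0.0102]
tool_rot: [[-0.994, -0.108, 0.006], [-0.108, 0.994, 0.003], [-0.006, 0.002, -1.0]]
ft_force: [-4.5, 6.3, 14.9]
finger_gap: 0.064
```

The tray floor carries the carton now, since the vertical force rose from -3 to +15 N. I ease off 1 mm, open and rise.

Request:
{"name": "move_arm", "arguments": {
  "plan": "0 0 -1 0 0 0 255; 0 0 -1 0 0 0 200; 0 0 -1 0 0 0 100; 0 0 -1 0 0 0 0; 0 0 -1 0 0 0 0; 0 0 -1 0 0 0 0; 0 0 -1 0 0 0 0; 0 0 -1 0 0 0 0; 0 0 -15 0 0 0 0; 0 0 -40 0 0 0 0"
}}

```text
clock: 14.8
position: [0.443, -0.3478, 0.049]
tool_rot: [[-0.994, -0.108, 0.003], [-0.108, 0.994, 0.004], [-0.003, 0.004, -1.0]]
ft_force: [-0.0, 0.0, 1.1]
finger_gap: 0.0874
```

```bash
python3 - <<'E'
from mv import *
s=read_state();print(s['finger_gap'],s['position'],s['ft_force'])
p=np.load('p.npy');c=p[:2];print(c)
r=path([(s['position'],186.2,0),((.4444,-.348,.2),186,0),((.56,-.15,.25),163,0)],step=.045)
show(r,[0]*5+[255]*20)
E
```

```text
0.08743393588295947 [ 0.44304113 -0.34779844  0.04897127] [-3.96327371e-04  2.95308375e-02  1.13661214e+00]
[ 0.64180778 -0.07547743]
10 rows
now [ 0.443  -0.3478  0.049 ] 14.8
-0 0 -38 0.004 0.003 0.001 0;
-1 0 -76 0.004 0.003 0.002 0;
-1 0 -113 0.004 0.003 0.003 0;
-2 0 -151 0.004 0.003 0.004 0;
-25 31 -159 0.004 0.003 0.070 0;
-47 62 -167 0.004 0.003 0.137 255;
-70 92 -175 0.004 0.003 0.204 255;
-93 123 -184 0.004 0.003 0.271 255;
-116 154 -192 0.004 0.002 0.338 255;
-138 185 -200 0.004 0.002 0.405 255
```

Request:
{"name": "move_arm", "arguments": {
  "plan": "0 0 -38 0 0 0 0; 0 0 -76 0 0 0 0; 0 0 -113 0 0 0 0; 0 0 -151 0 0 0 0; -25 31 -159 0 0 0.07 0; -47 62 -167 0 0 0.14 255; -70 92 -175 0 0 0.2 255; -93 123 -184 0 0 0.27 255; -116 154 -192 0 0 0.34 255; -138 185 -200 0 0 0.4 255"
}}

```text
clock: 15.8
position: [0.5603, -0.1483, 0.2506]
tool_rot: [[-0.957, 0.29, 0.003], [0.29, 0.957, 0.004], [-0.002, 0.005, -1.0]]
ft_force: [0.6, -1.4, -0.4]
finger_gap: 0.0531
```

```bash
python3 - <<'E'
from mv import *
s=read_state();print(s['finger_gap'],s['position'],s['ft_force'])
b=get_image('side');a=get_image('top');cv2.imwrite('pics/n1.png',a);cv2.imwrite('pics/n2.png',b)
crop(b,320,120,450,220,6,'pics/n3.png')
crop(a,290,125,370,190,9,'pics/n4.png')
E
```

```text
0.053089823965864875 [ 0.56025814 -0.14830252  0.2506428 ] [ 0.63874441 -1.42234167 -0.40953407]
```

View pics/n3.png

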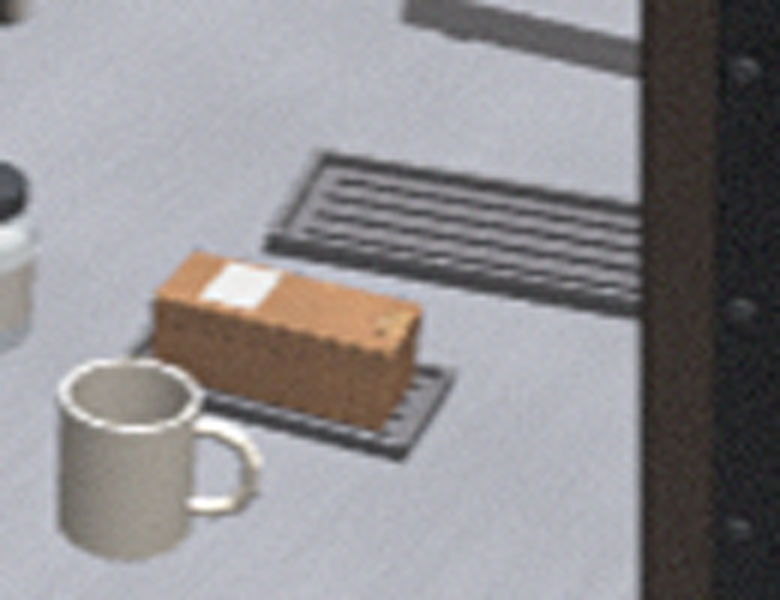

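View pics/n1.png

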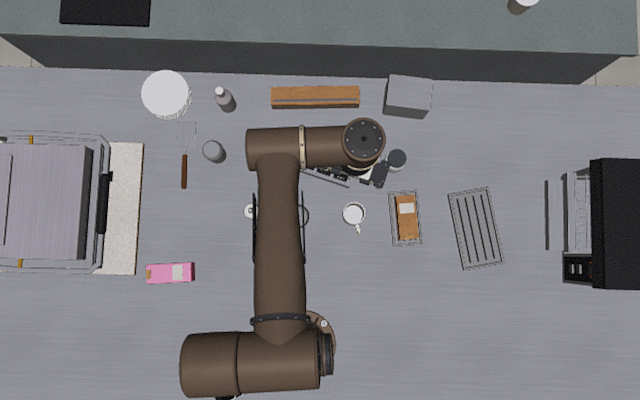

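View pics/n2.png

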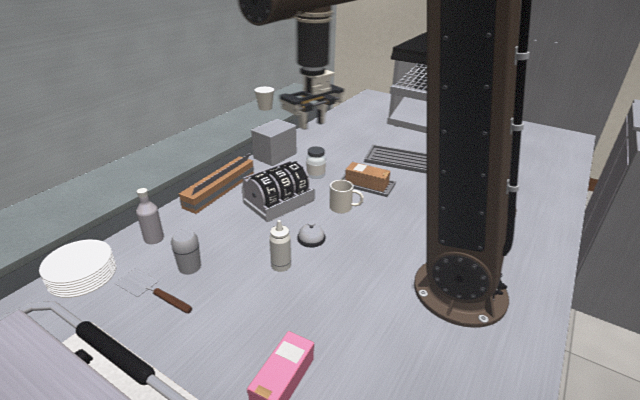

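```bash
cat >> mv.py <<'E'
P=np.load('p.npy')
OFF=.022  # tip z = reported z + OFF
def dw(x,y,z=0):
    c,s=np.cos(P[2]),np.sin(P[2]);return np.array([P[0]+c*x-s*y,P[1]+s*x+c*y,z])
YAW=np.degrees(P[2])+180
YD={1:-.06,2:0,3:.06}
def fp(dr,xc,tipz): # finger centre at display x, tip z -> reported pose
    w=dw(xc,YD[dr],tipz-OFF);return w
E
python3 - <<'E'
from mv import *
s=read_state();y=162.97
print(fp(3,.0099,.2))
im=cv2.imread('pics/n1.png');hsv=cv2.cvtColor(im,cv2.COLOR_BGR2HSV)
m=((hsv[...,0]<25)&(hsv[...,1]>80)&(hsv[...,2]>110)).astype(np.uint8);m[:185]=0;m[:,:385]=0;m[:,430:]=0;m[250:]=0
m=cv2.morphologyEx(m,cv2.MORPH_CLOSE,np.ones((15,15),np.uint8))
r=cv2.minAreaRect(max(cv2.findContours(m,0,1)[0],key=cv2.contourArea));print(r,onz('top',r[0],.062))
W=np.array([onz('top',q,.062) for q in cv2.boxPoints(r)]);print(W.round(4))
r=path([(s['position'],y,0),(fp(3,.0099,.2),y,0),(fp(3,.0099,.134),y,0)],step=.045)
show(r,255)
E
```

```text
[ 0.66884626 -0.02100789  0.178     ]
((406.8852844238281, 216.73773193359375), (43.819297790527344, 18.65036392211914), 84.80557250976562) [ 0.44265028 -0.34754608  0.062     ]
[[ 0.5134 -0.308   0.062 ]
 [ 0.5211 -0.3716  0.062 ]
 [ 0.3724 -0.3868  0.062 ]
 [ 0.365  -0.3237  0.062 ]]
7 rows
now [ 0.562  -0.1467  0.251 ] 15.9
-13 30 15 0.005 0.003 0.007 255;
-26 60 30 0.005 0.003 0.007 255;
-40 90 44 0.005 0.003 0.007 255;
-53 120 59 0.005 0.003 0.007 255;
-66 151 74 0.005 0.003 0.007 255;
-66 150 107 0.005 0.003 0.007 255;
-66 150 140 0.005 0.003 0.007 255
```

Request:
{"name": "move_arm", "arguments": {
  "plan": "-13 30 10 0 0 0 255; -26 60 20 0 0 0 255; -40 90 30 0 0 0 255; -53 120 45 0 0 0 255; -66 150 60 0 0 0 255; -66 150 90 0 0 0 255; -66 150 115 0 0 0 255; -66 150 128 0 0 0 255; -66 150 138 0 0 0 255; -66 150 138 0 0 0 255"
}}

```text
clock: 16.9
position: [0.6683, -0.0217, 0.1133]
tool_rot: [[-0.958, 0.287, 0.003], [0.287, 0.958, 0.004], [-0.002, 0.005, -1.0]]
ft_force: [-0.1, 0.1, -0.5]
finger_gap: 0.0003
```

```bash
python3 - <<'E'
from mv import *
s=read_state();print(s['finger_gap'],s['position'],s['ft_force'],fp(3,.0099,.122))
b=get_image('side')
crop(b,220,90,350,220,5,'pics/o3.png')
E
```

```text
0.0003096574716387677 [ 0.66833866 -0.02171941  0.11325506] [-0.13186452  0.11437139 -0.51806926] [ 0.66884626 -0.02100789  0.1       ]
```

View pics/o3.png

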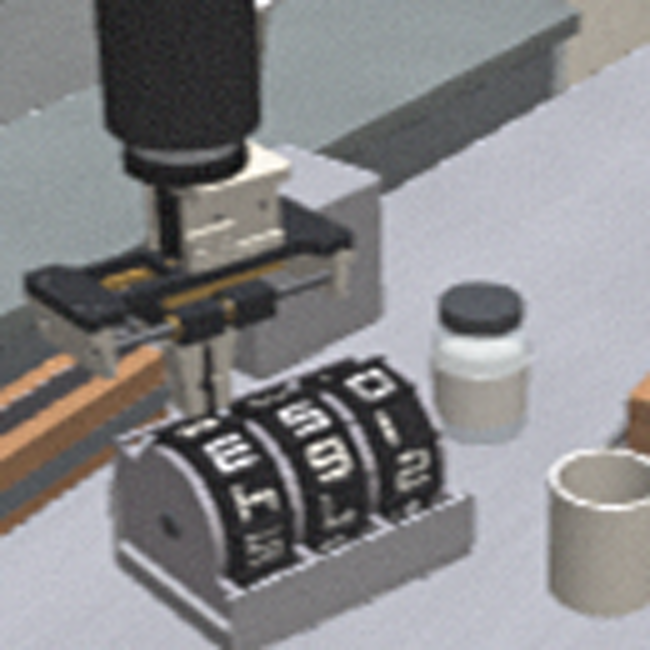

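Request:
{"name": "move_arm", "arguments": {
  "plan": "0 0 3 0 0 0 255; 0 0 6 0 0 0 255; 0 0 8 0 0 0 255; 0 0 9 0 0 0 255; 0 0 10 0 0 0 255; 0 0 11 0 0 0 255; 0 0 12 0 0 0 255; 0 0 13 0 0 0 255; 0 0 13 0 0 0 255; 0 0 13 0 0 0 255"
}}

```text
clock: 17.95
position: [0.6691, -0.0216, 0.1014]
tool_rot: [[-0.958, 0.286, 0.005], [0.286, 0.958, 0.004], [-0.004, 0.005, -1.0]]
ft_force: [0.0, 0.3, -0.0]
finger_gap: 0.0005
```

Request:
{"name": "move_arm", "arguments": {
  "plan": "0 0 1 0 0 0 255; 0 0 1 0 0 0 255; 0 0 2 0 0 0 255; 0 0 2 0 0 0 255; 0 0 3 0 0 0 255; 0 0 3 0 0 0 255; 0 0 4 0 0 0 255; 0 0 4 0 0 0 255; 0 0 4 0 0 0 255; 0 0 4 0 0 0 255"
}}

```text
clock: 18.95
position: [0.6712, -0.0221, 0.1]
tool_rot: [[-0.958, 0.286, 0.01], [0.286, 0.958, 0.003], [-0.008, 0.006, -1.0]]
ft_force: [0.8, -1.8, 10.4]
finger_gap: 0.0005
```

```bash
cat >> mv.py <<'E'
def Xz(b,gap=0,cl=.003):
    X=.057*np.sin(np.radians(b))-.004-gap
    lo,hi=X-.019,X
    m=0 if lo<=0<=hi else min(abs(lo),abs(hi))
    h=np.sqrt(max(.054**2-m*m,0.018**2))
    return X-.0095,.068+h+cl
def pose(dr,b,gap=0,up=0,dx=0):
    x,z=Xz(b,gap);return (fp(dr,x+dx,z+up),Rt(YAW))
E
python3 - <<'E'
from mv import *
s=read_state();print(s['position'])
b=get_image('side');crop(b,235,150,325,220,8,'pics/q.png')
x,z=Xz(-43.4,.006);print(x,z)
q=[(np.array(s['position'])+[0,0,.03],Rt(YAW)),(fp(3,-.03,.155),Rt(YAW)),(fp(3,x,.14),Rt(YAW)),(fp(3,x,z+.01),Rt(YAW)),pose(3,-43.4,.006),pose(3,-43.4,.006)]+[pose(3,v) for v in (-40,-30,-20,-12,-7,-7)]
show(q,255)
E
```

```text
[ 0.67115193 -0.022077    0.10004867]
-0.058663988115852106 0.09333612035570084
now [ 0.6712 -0.0221  0.1001] 19.0
-0 0 -30 0.006 0.008 0.008 255;
42 1 -33 0.006 0.008 0.008 255;
71 1 -18 0.006 0.008 0.008 255;
71 1 18 0.006 0.008 0.008 255;
71 1 28 0.006 0.008 0.008 255;
71 1 28 0.006 0.008 0.008 255;
63 1 15 0.006 0.008 0.008 255;
55 1 8 0.006 0.008 0.008 255;
45 1 2 0.006 0.008 0.008 255;
38 1 -1 0.006 0.008 0.008 255;
33 1 -2 0.006 0.008 0.008 255;
33 1 -2 0.006 0.008 0.008 255
```

View pics/q.png

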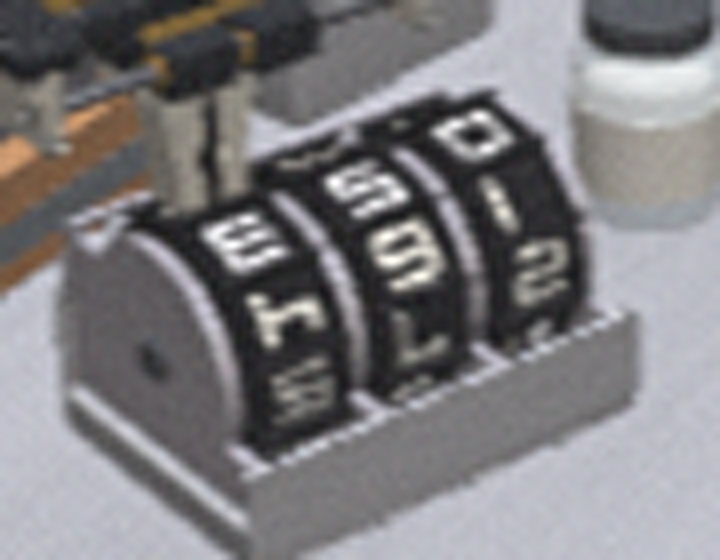

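Request:
{"name": "move_arm", "arguments": {
  "plan": "0 0 -30 0.006 0.008 0.008 255; 42 1 -33 0.006 0.008 0.008 255; 71 1 -18 0.006 0.008 0.008 255; 71 1 10 0.006 0.008 0.008 255; 71 1 28 0.006 0.008 0.008 255; 71 1 28 0.006 0.008 0.008 255; 67 1 22 0.006 0.008 0.008 255; 63 1 16 0.006 0.008 0.008 255; 59 1 11 0.006 0.008 0.008 255; 55 1 8 0.006 0.008 0.008 255"
}}

```text
clock: 20.0
position: [0.6208, -0.0054, 0.0934]
tool_rot: [[-0.956, 0.293, 0.004], [0.293, 0.956, 0.0], [-0.003, 0.001, -1.0]]
ft_force: [-1.3, 0.4, -0.8]
finger_gap: 0.0008
```

```bash
python3 - <<'E'
from mv import *
s=read_state();print(s['position'],s['ft_force'],pose(3,-30)[0])
b=get_image('side');crop(b,235,150,325,220,8,'pics/q2.png')
show([pose(3,v) for v in (-25,-20,-15,-11,-7)]+[pose(3,-7,.003,.03)],255,1)
E
```

```text
[ 0.62079225 -0.00539154  0.0934158 ] [-1.29058707  0.41724657 -0.81010149] [ 0.61922206 -0.0058076   0.09212482]
now [ 0.6212 -0.0055  0.0935] 20.05
-2.7 -0.9 -1.6 0.001 0.004 -0.000 255;
-7.3 -0.9 -4.1 0.001 0.004 -0.000 255;
-12.0 -0.9 -6.1 0.001 0.004 -0.000 255;
-15.9 -0.9 -7.4 0.001 0.004 -0.000 255;
-19.8 -0.9 -8.3 0.001 0.004 -0.000 255;
-16.9 -0.8 -37.6 0.001 0.004 -0.000 255
```

View pics/q2.png

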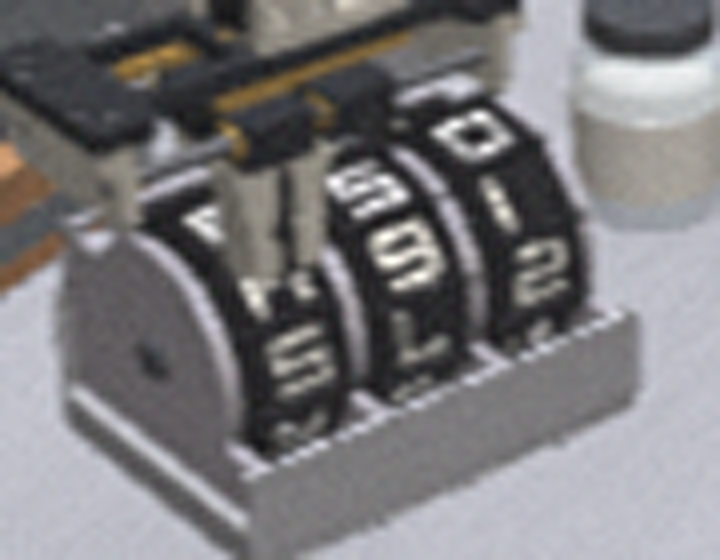

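```bash
python3 - <<'E'
from mv import *
x,z=Xz(-43,.006)
show([pose(3,v) for v in (-22,-14,-7,-7)]+[pose(3,-7,.003,.03),(fp(3,-.045,.145),Rt(YAW)),(fp(3,x,.125),Rt(YAW)),pose(3,-43,.006),pose(3,-43,.006),pose(3,-40),pose(3,-33)],255,0)
E
```

```text
now [ 0.6212 -0.0055  0.0935] 20.05
-5 -1 -3 0.001 0.004 -0.000 255;
-13 -1 -6 0.001 0.004 -0.000 255;
-20 -1 -8 0.001 0.004 -0.000 255;
-20 -1 -8 0.001 0.004 -0.000 255;
-17 -1 -38 0.001 0.004 -0.000 255;
5 -1 -30 0.001 0.004 -0.000 255;
18 -1 -10 0.001 0.004 -0.000 255;
18 -1 21 0.001 0.004 -0.000 255;
18 -1 21 0.001 0.004 -0.000 255;
10 -1 9 0.001 0.004 -0.000 255;
4 -1 3 0.001 0.004 -0.000 255
```

Request:
{"name": "move_arm", "arguments": {
  "plan": "-5 -1 -3 0 0 0 255; -13 -1 -6 0 0 0 255; -20 -1 -8 0 0 0 255; -20 -1 -8 0 0 0 255; -17 -1 -38 0 0 0 255; 5 -1 -30 0 0 0 255; 18 -1 -10 0 0 0 255; 18 -1 21 0 0 0 255; 18 -1 21 0 0 0 255; 14 -1 15 0 0 0 255"
}}

```text
clock: 21.05
position: [0.6055, -0.0026, 0.077]
tool_rot: [[-0.956, 0.293, -0.001], [0.293, 0.956, -0.001], [0.001, -0.001, -1.0]]
ft_force: [-4.2, 0.6, 1.1]
finger_gap: 0.0005
```

```bash
python3 - <<'E'
from mv import *
s=read_state();print(s['position'],s['ft_force'],pose(3,-43)[0])
b=get_image('side');crop(b,235,150,325,220,8,'pics/q3.png')
print(x:=Xz(-38.2,.006))
show([pose(3,v) for v in (-38,-32,-26,-20,-15,-15)]+[pose(3,-15,.003,.03),(fp(2,-.045,.145),Rt(YAW)),(fp(2,x[0],.125),Rt(YAW)),pose(2,-38.2,.006)],255,0)
E
```

```text
[ 0.60554327 -0.00260261  0.07701885] [-4.21003562  0.57756159  1.0858067 ] [ 0.60930304 -0.00276933  0.08183029]
(np.float64(-0.054749278535380586), np.float64(0.10047037142669814))
now [ 0.6077 -0.0028  0.0794] 21.1
-5 1 -7 -0.000 0.003 0.000 255;
-10 1 -11 -0.000 0.003 0.000 255;
-15 1 -15 -0.000 0.003 0.000 255;
-21 1 -18 -0.000 0.003 0.000 255;
-26 1 -20 -0.000 0.003 0.000 255;
-26 1 -20 -0.000 0.003 0.000 255;
-23 1 -49 -0.000 0.003 0.000 255;
-9 -59 -44 -0.000 0.003 0.000 255;
1 -59 -24 -0.000 0.003 0.000 255;
1 -59 1 -0.000 0.003 0.000 255
```

View pics/q3.png

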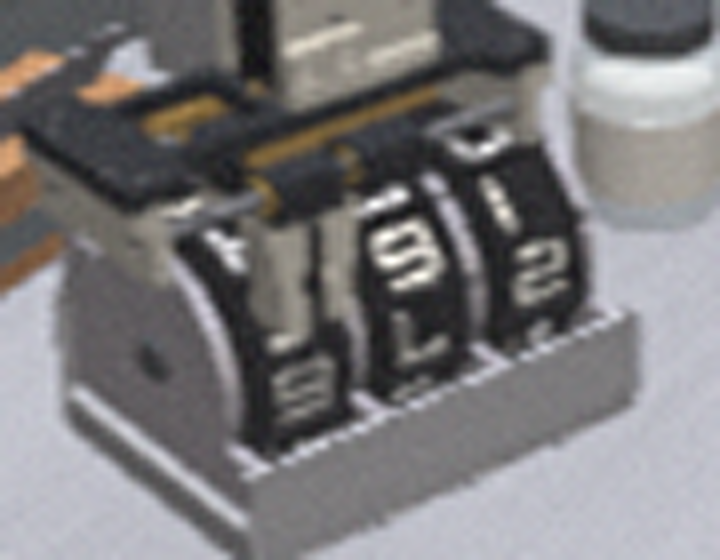

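Request:
{"name": "move_arm", "arguments": {
  "plan": "-5 1 -7 0 0 0 255; -10 1 -11 0 0 0 255; -15 1 -15 0 0 0 255; -20 1 -18 0 0 0 255; -24 1 -20 0 0 0 255; -26 1 -20 0 0 0 255; -26 1 -20 0 0 0 255; -22 1 -50 0 0 0 255; -9 -30 -60 0 0 0 255; -5 -59 -60 0 0 0 255"
}}

```text
clock: 22.1
position: [0.5955, -0.0606, 0.1412]
tool_rot: [[-0.957, 0.291, 0.006], [0.291, 0.957, -0.001], [-0.006, 0.001, -1.0]]
ft_force: [-0.4, -0.0, -0.0]
finger_gap: 0.0004
```

```bash
python3 - <<'E'
from mv import *
s=read_state();print(s['position'],s['ft_force'])
b=get_image('side');crop(b,235,150,325,220,8,'pics/q4.png')
x=Xz(-38.2,.006)
show([(fp(2,x[0],.13),Rt(YAW)),pose(2,-38.2,.006),pose(2,-38.2,.006)]+[pose(2,v) for v in (-36,-28,-20,-12,-4,2,6,6)]+[pose(2,6,.003,.03)],255,0)
E
```

```text
[ 0.5954597  -0.06059593  0.14124799] [-0.35693252 -0.01786805 -0.00479419]
now [ 0.5929 -0.0638  0.1404] 22.15
5 3 32 0.000 0.003 -0.000 255;
5 3 62 0.000 0.003 -0.000 255;
5 3 62 0.000 0.003 -0.000 255;
-3 3 53 0.000 0.003 -0.000 255;
-10 3 47 0.000 0.003 -0.000 255;
-17 3 43 0.000 0.003 -0.000 255;
-25 3 40 0.000 0.003 -0.000 255;
-33 3 38 0.000 0.003 -0.000 255;
-39 3 38 0.000 0.003 -0.000 255;
-43 3 38 0.000 0.003 -0.000 255;
-43 3 38 0.000 0.003 -0.000 255;
-40 3 8 0.000 0.003 -0.000 255
```

View pics/q4.png

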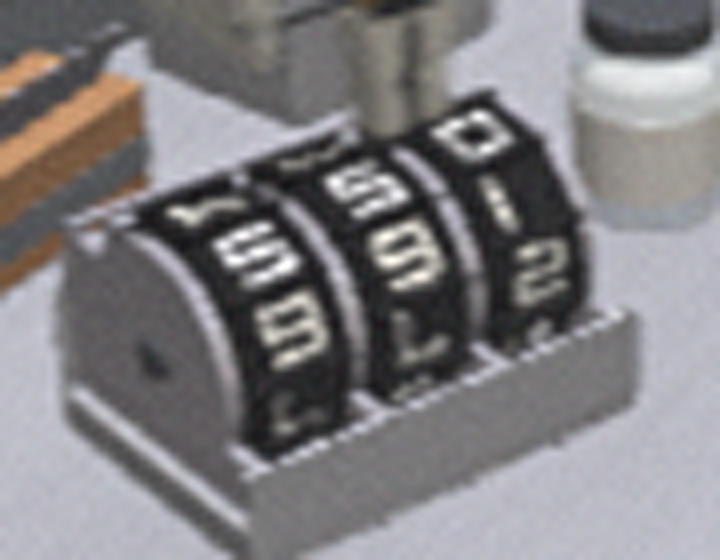

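```bash
cat > th.py <<'E'
from fit import *
def theta(dr,obs,g):
    # obs: list (view, n, uv) ; g guess deg
    def f(v):
        q=p.copy();q[2+dr]=v[0];return np.concatenate([proj(vw,dig(q,dr,n))[0]-uv for vw,n,uv in obs])
    r=least_squares(f,[np.radians(g)],loss='soft_l1');print('drum',dr,'theta',np.degrees(r.x),r.fun.round(1));return np.degrees(r.x[0])
E
python3 - <<'E' | tail -3
from th import *
theta(3,[('side',4,e(195,212)),('side',5,e(257,252)),('side',6,e(293,330)),('side',7,e(300,410))],72)
theta(3,[('side',3,e(248,245)),('side',4,e(290,325)),('side',5,e(300,395))],8)
E
```

```text
digit in window [7.54147206 2.35655243 0.21170207]
drum 3 theta [75.18251479] [ 1.5 -0.6 -0.3  0.3 -0.3  0.1 -0.1 -0.6]
drum 3 theta [7.36440869] [ 0.2  0.2 -0.3 -0.4 -0.   0.3]
```

Request:
{"name": "move_arm", "arguments": {
  "plan": "5 3 32 0 0 0 255; 5 3 62 0 0 0 255; 5 3 62 0 0 0 255; -3 3 53 0 0 0 255; -12 3 46 0 0 0 255; -21 3 41 0 0 0 255; -30 3 39 0 0 0 255; -38 3 38 0 0 0 255; -43 3 38 0 0 0 255; -43 3 38 0 0 0 255"
}}

```text
clock: 23.15
position: [0.6358, -0.0738, 0.1023]
tool_rot: [[-0.956, 0.293, 0.003], [0.293, 0.956, -0.001], [-0.004, 0.0, -1.0]]
ft_force: [-1.2, 0.0, 0.6]
finger_gap: 0.0003
```

```bash
python3 - <<'E'
from mv import *
s=read_state();print(s['position'],s['ft_force'],pose(2,6)[0])
x=Xz(-30,.006)
show([pose(2,6,.006,.02),(fp(2,x[0]+.01,.15),Rt(YAW)),pose(2,-30,.006,.01),pose(2,-30,.006)]+[pose(2,v) for v in (-28,-20,-12,-4,3,8,8)]+[pose(2,8,.003,.03)],255,0)
b=get_image('side');crop(b,235,150,325,220,8,'pics/q5.png')
E
```

```text
[ 0.63576673 -0.07384375  0.10227287] [-1.22676368  0.0222721   0.58765105] [ 0.63459661 -0.07326859  0.103     ]
now [ 0.6358 -0.0738  0.1023] 23.15
7 0 -21 0.000 0.004 -0.000 255;
32 0 -26 0.000 0.004 -0.000 255;
42 0 5 0.000 0.004 -0.000 255;
42 0 15 0.000 0.004 -0.000 255;
34 0 9 0.000 0.004 -0.000 255;
27 0 5 0.000 0.004 -0.000 255;
19 0 2 0.000 0.004 -0.000 255;
11 0 -0 0.000 0.004 -0.000 255;
4 0 -1 0.000 0.004 -0.000 255;
-1 0 -1 0.000 0.004 -0.000 255;
-1 0 -1 0.000 0.004 -0.000 255;
2 0 -31 0.000 0.004 -0.000 255
```

View pics/q5.png

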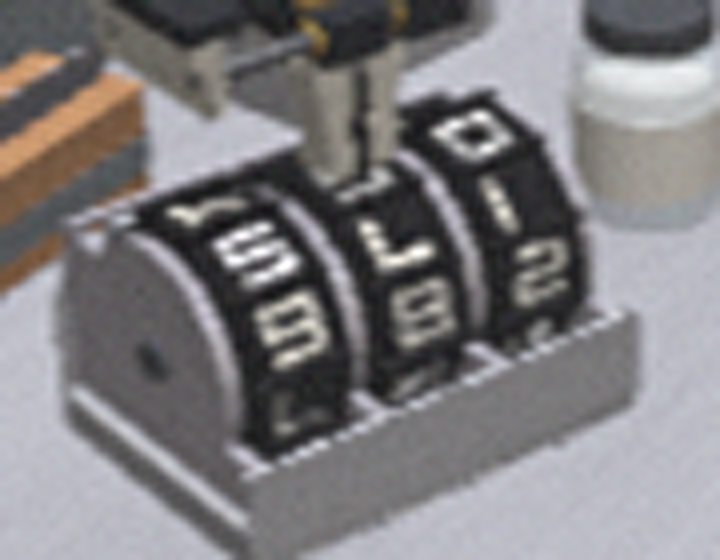

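Request:
{"name": "move_arm", "arguments": {
  "plan": "7 0 -21 0 0 0 255; 32 0 -26 0 0 0 255; 42 0 5 0 0 0 255; 42 0 15 0 0 0 255; 34 0 9 0 0 0 255; 25 0 4 0 0 0 255; 16 0 1 0 0 0 255; 7 0 -1 0 0 0 255; -1 0 -1 0 0 0 255; -1 0 -1 0 0 0 255"
}}

```text
clock: 24.2
position: [0.6378, -0.0745, 0.1032]
tool_rot: [[-0.956, 0.294, 0.004], [0.294, 0.956, -0.001], [-0.004, 0.0, -1.0]]
ft_force: [-0.5, 0.7, -0.6]
finger_gap: 0.0007
```

```bash
python3 - <<'E'
from mv import *
s=read_state();print(s['position'],s['ft_force'],pose(2,8)[0])
x=Xz(-28,.006)
show([pose(2,8,.006,.02),(fp(2,x[0]+.01,.15),Rt(YAW)),pose(2,-28,.006,.01),pose(2,-28,.006)]+[pose(2,v) for v in (-26,-18,-9,0,8,8)],255,0)
E
```

```text
[ 0.63777076 -0.0745143   0.10320578] [-0.51268739  0.73935506 -0.59487648] [ 0.63648476 -0.07384695  0.103     ]
now [ 0.6378 -0.0745  0.1032] 24.2
7 0 -20 0.000 0.004 -0.001 255;
32 0 -25 0.000 0.004 -0.001 255;
42 0 4 0.000 0.004 -0.001 255;
42 0 14 0.000 0.004 -0.001 255;
34 0 9 0.000 0.004 -0.001 255;
27 0 5 0.000 0.004 -0.001 255;
18 0 2 0.000 0.004 -0.001 255;
9 0 0 0.000 0.004 -0.001 255;
1 0 0 0.000 0.004 -0.001 255;
1 0 0 0.000 0.004 -0.001 255
```

Request:
{"name": "move_arm", "arguments": {
  "plan": "7 0 -20 0 0 0 255; 32 0 -25 0 0 0 255; 42 0 4 0 0 0 255; 42 0 14 0 0 0 255; 34 0 9 0 0 0 255; 26 0 5 0 0 0 255; 17 0 2 0 0 0 255; 8 0 0 0 0 0 255; 0 0 0 0 0 0 255; 0 0 0 0 0 0 255"
}}

```text
clock: 25.2
position: [0.6393, -0.075, 0.1032]
tool_rot: [[-0.956, 0.294, 0.005], [0.294, 0.956, -0.001], [-0.005, 0.0, -1.0]]
ft_force: [0.3, -0.2, 0.7]
finger_gap: 0.0006
```

```bash
python3 - <<'E'
from mv import *
s=read_state();print(s['position'],s['ft_force'],pose(2,8)[0])
b=get_image('side');crop(b,235,150,325,220,8,'pics/q6.png')
E
```

```text
[ 0.6392889  -0.07502976  0.10320034] [ 0.2635637  -0.21162461  0.65383486] [ 0.63648476 -0.07384695  0.103     ]
```

View pics/q6.png

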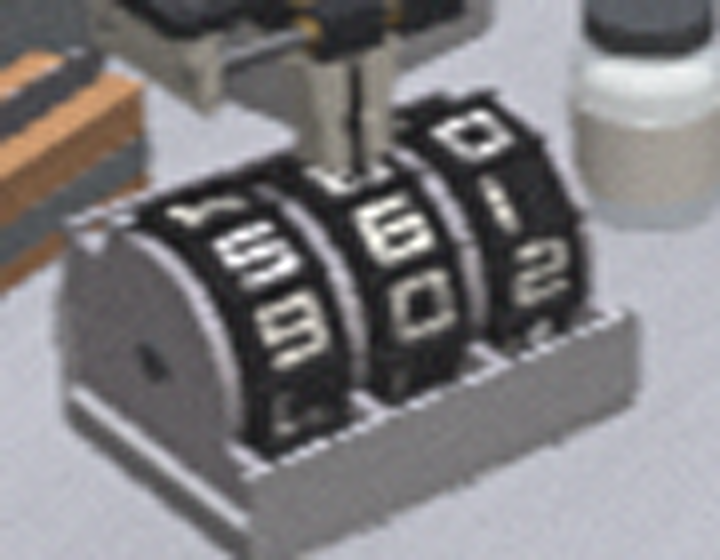

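```bash
python3 - <<'E' | tail -1
from th import *
theta(2,[('side',9,e(395,230)),('side',10,e(420,300))],203)
E
python3 - <<'E'
from mv import *
x=Xz(-28,.006)
show([pose(2,8,.006,.02),(fp(2,x[0]+.01,.15),Rt(YAW)),pose(2,-28,.006,.01),pose(2,-28,.006)]+[pose(2,v) for v in (-26,-18,-9,0,8,8)],255,0)
E
```

```text
drum 2 theta [208.10200212] [-0.5 -0.3 -0.2  0.7]
now [ 0.6386 -0.0749  0.1031] 25.25
8 0 -20 0.000 0.005 -0.001 255;
33 0 -25 0.000 0.005 -0.001 255;
43 0 4 0.000 0.005 -0.001 255;
43 0 14 0.000 0.005 -0.001 255;
35 0 8 0.000 0.005 -0.001 255;
28 0 4 0.000 0.005 -0.001 255;
19 0 2 0.000 0.005 -0.001 255;
10 0 0 0.000 0.005 -0.001 255;
2 0 0 0.000 0.005 -0.001 255;
2 0 0 0.000 0.005 -0.001 255
```

Request:
{"name": "move_arm", "arguments": {
  "plan": "8 0 -20 0 0 0 255; 33 0 -25 0 0 0 255; 43 0 4 0 0 0 255; 43 0 14 0 0 0 255; 35 0 8 0 0 0 255; 28 0 4 0 0 0 255; 22 0 2 0 0 0 255; 16 0 1 0 0 0 255; 10 0 0 0 0 0 255; 10 0 0 0 0 0 255"
}}

```text
clock: 26.25
position: [0.6303, -0.0722, 0.1032]
tool_rot: [[-0.956, 0.294, 0.005], [0.294, 0.956, -0.001], [-0.006, 0.0, -1.0]]
ft_force: [-0.5, -0.7, -0.5]
finger_gap: 0.0005
```

```bash
python3 - <<'E'
from mv import *
s=read_state();print(s['position'],s['ft_force'],pose(2,0)[0])
x=Xz(-36,.006)
show([pose(2,0,.006,.02),(fp(2,x[0]+.01,.15),Rt(YAW)),pose(2,-36,.006,.01),pose(2,-36,.006)]+[pose(2,v) for v in (-34,-28,-21,-15,-15)],255,0)
E
```

```text
[ 0.63025343 -0.07224557  0.10316796] [-0.46069953 -0.71757929 -0.47348807] [ 0.62889975 -0.0715236   0.10285165]
now [ 0.6303 -0.0722  0.1032] 26.25
7 0 -19 0.000 0.006 -0.002 255;
31 0 -25 0.000 0.006 -0.002 255;
41 0 12 0.000 0.006 -0.002 255;
41 0 22 0.000 0.006 -0.002 255;
33 0 14 0.000 0.006 -0.002 255;
28 0 10 0.000 0.006 -0.002 255;
22 0 6 0.000 0.006 -0.002 255;
16 0 3 0.000 0.006 -0.002 255;
16 0 3 0.000 0.006 -0.002 255
```

Request:
{"name": "move_arm", "arguments": {
  "plan": "7 0 -19 0 0.005 0 255; 31 0 -25 0 0.005 0 255; 41 0 12 0 0.005 0 255; 41 0 22 0 0.005 0 255; 33 0 14 0 0.005 0 255; 27 0 9 0 0.005 0 255; 22 0 6 0 0.005 0 255; 17 0 4 0 0.005 0 255; 17 0 4 0 0.005 0 255; 18 0 -20 0 0.005 0 255"
}}

```text
clock: 27.25
position: [0.6111, -0.0672, 0.1202]
tool_rot: [[-0.955, 0.295, -0.005], [0.295, 0.955, -0.0], [0.005, -0.002, -1.0]]
ft_force: [0.8, 0.1, 0.2]
finger_gap: 0.0006
```

```bash
python3 - <<'E'
from mv import *
s=read_state();print(s['position'],s['ft_force'])
b=get_image('side');crop(b,235,150,325,220,8,'pics/q7.png')
E
```

```text
[ 0.61113441 -0.06723032  0.12022415] [0.77622468 0.05043797 0.1509778 ]
```

View pics/q7.png

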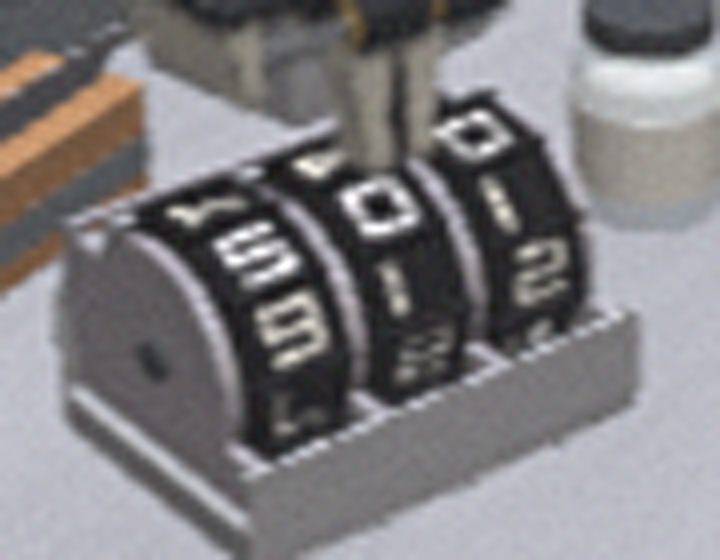

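```bash
python3 - <<'E' | tail -1
from th import *
theta(2,[('side',10,e(382,207)),('side',11,e(397,287)),('side',12,e(425,353))],252)
E
python3 - <<'E'
from mv import *
# mirrored: finger on +x side of rib
def mz(b,gap=0,cl=.003):
    x,z=Xz(-b,gap,cl);return -x,z
for b in(30,24,12,0,-10,-15):print(b,mz(b))
E
```

```text
drum 2 theta [254.29619751] [-0.4  0.1  2.  -0.5 -0.6  0.3]
30 (np.float64(0.042), np.float64(0.1141248188401992))
24 (np.float64(0.03668398865532061), np.float64(0.11765866222672272))
12 (np.float64(0.025350966376612286), np.float64(0.12262118620225138))
0 (np.float64(0.0135), np.float64(0.12485164807134505))
-10 (np.float64(0.00360205387298497), np.float64(0.125))
-15 (np.float64(-0.001252685570843683), np.float64(0.125))
```

```bash
python3 - <<'E'
from mv import *
x=Xz(-32,.006)
show([(fp(1,x[0],.15),Rt(YAW)),(fp(1,x[0],.14),Rt(YAW)),pose(1,-32,.006,.006),pose(1,-32,.006)]+[pose(1,v) for v in (-30,-20,-10,0,8,8)],255,0)
E
```

```text
now [ 0.6142 -0.0673  0.1264] 27.3
21 -60 -2 0.000 0.003 -0.001 255;
21 -60 8 0.000 0.003 -0.001 255;
21 -60 35 0.000 0.003 -0.001 255;
21 -60 41 0.000 0.003 -0.001 255;
13 -60 34 0.000 0.003 -0.001 255;
4 -60 29 0.000 0.003 -0.001 255;
-5 -60 25 0.000 0.003 -0.001 255;
-15 -60 24 0.000 0.003 -0.001 255;
-23 -60 23 0.000 0.003 -0.001 255;
-23 -60 23 0.000 0.003 -0.001 255
```

Request:
{"name": "move_arm", "arguments": {
  "plan": "21 -40 -5 0 0 0 255; 21 -60 0 0 0 0 255; 21 -60 30 0 0 0 255; 21 -60 41 0 0 0 255; 13 -60 34 0 0 0 255; 4 -60 29 0 0 0 255; -5 -60 25 0 0 0 255; -15 -60 24 0 0 0 255; -23 -60 23 0 0 0 255; -23 -60 23 0 0 0 255"
}}

```text
clock: 28.3
position: [0.6202, -0.1317, 0.1037]
tool_rot: [[-0.956, 0.294, 0.004], [0.294, 0.956, -0.001], [-0.004, 0.001, -1.0]]
ft_force: [-0.7, -0.4, -0.1]
finger_gap: 0.0008
```

```bash
python3 - <<'E'
from mv import *
s=read_state();print(s['position'],s['ft_force'],pose(1,8)[0])
x=Xz(-28,.006)
show([pose(1,8,.006,.02),(fp(1,x[0]+.01,.15),Rt(YAW)),pose(1,-28,.006,.01),pose(1,-28,.006)]+[pose(1,v) for v in (-26,-18,-9,0,8,8)],255,0)
b=get_image('side');crop(b,235,150,325,220,8,'pics/q8.png')
E
```

```text
[ 0.62018735 -0.13171504  0.10368682] [-0.66293603 -0.39500821 -0.13825254] [ 0.61891217 -0.13121596  0.103     ]
now [ 0.6202 -0.1317  0.1037] 28.3
7 0 -19 0.001 0.004 -0.001 255;
32 0 -24 0.001 0.004 -0.001 255;
42 0 5 0.001 0.004 -0.001 255;
42 0 15 0.001 0.004 -0.001 255;
34 0 9 0.001 0.004 -0.001 255;
27 0 5 0.001 0.004 -0.001 255;
18 0 2 0.001 0.004 -0.001 255;
9 0 1 0.001 0.004 -0.001 255;
1 0 1 0.001 0.004 -0.001 255;
1 0 1 0.001 0.004 -0.001 255
```

View pics/q8.png

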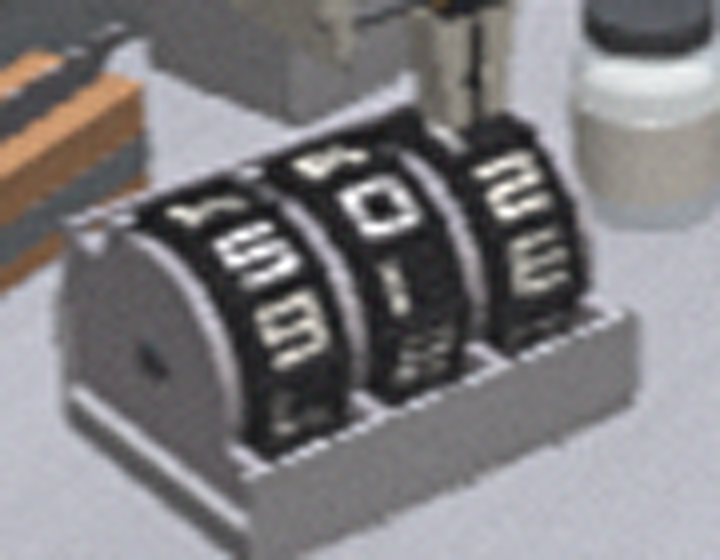

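Drum 1 rolled one digit on: the 2 now stands at crop (508,187) and the 3 at (535,262). I repeat the same stroke.

Request:
{"name": "move_arm", "arguments": {
  "plan": "7 0 -20 0 0.004 0 255; 32 0 -25 0 0.004 0 255; 42 0 5 0 0.004 0 255; 42 0 15 0 0.004 0 255; 34 0 9 0 0.004 0 255; 26 0 5 0 0.004 0 255; 18 0 2 0 0.004 0 255; 9 0 1 0 0.004 0 255; 1 0 1 0 0.004 0 255; 1 0 1 0 0.004 0 255"
}}

```text
clock: 29.35
position: [0.6201, -0.1318, 0.1024]
tool_rot: [[-0.956, 0.295, 0.001], [0.295, 0.956, 0.0], [-0.001, 0.001, -1.0]]
ft_force: [0.2, 0.5, -0.4]
finger_gap: 0.0008
```

Request:
{"name": "move_arm", "arguments": {
  "plan": "7 0 -20 0 0 0 255; 32 0 -25 0 0 0 255; 42 0 5 0 0 0 255; 42 0 14 0 0 0 255; 34 0 8 0 0 0 255; 26 0 5 0 0 0 255; 18 0 2 0 0 0 255; 9 0 0 0 0 0 255; 1 0 0 0 0 0 255; 1 0 0 0 0 0 255"
}}

```text
clock: 30.35
position: [0.6206, -0.132, 0.1024]
tool_rot: [[-0.956, 0.295, 0.002], [0.295, 0.956, 0.0], [-0.002, 0.001, -1.0]]
ft_force: [-0.2, 0.0, -0.3]
finger_gap: 0.0005
```

```bash
python3 - <<'E'
from mv import *
s=read_state();print(s['position'],s['ft_force'],pose(1,8)[0],s['clock'])
x=Xz(-28,.006)
show([pose(1,8,.006,.02),(fp(1,x[0]+.01,.15),Rt(YAW)),pose(1,-28,.006,.01),pose(1,-28,.006)]+[pose(1,v) for v in (-26,-18,-9,0,8,8)],255,0)
b=get_image('side');crop(b,235,150,325,220,8,'pics/q9.png')
E
```

```text
[ 0.62062732 -0.13196073  0.10240349] [-0.21568489  0.04787294 -0.28239891] [ 0.61891217 -0.13121596  0.103     ] 30.35
now [ 0.6206 -0.132   0.1024] 30.35
8 0 -21 0.001 0.002 -0.002 255;
33 0 -26 0.001 0.002 -0.002 255;
43 0 4 0.001 0.002 -0.002 255;
43 0 14 0.001 0.002 -0.002 255;
35 0 8 0.001 0.002 -0.002 255;
27 0 4 0.001 0.002 -0.002 255;
19 0 1 0.001 0.002 -0.002 255;
10 0 -0 0.001 0.002 -0.002 255;
2 0 -1 0.001 0.002 -0.002 255;
2 0 -1 0.001 0.002 -0.002 255
```

View pics/q9.png

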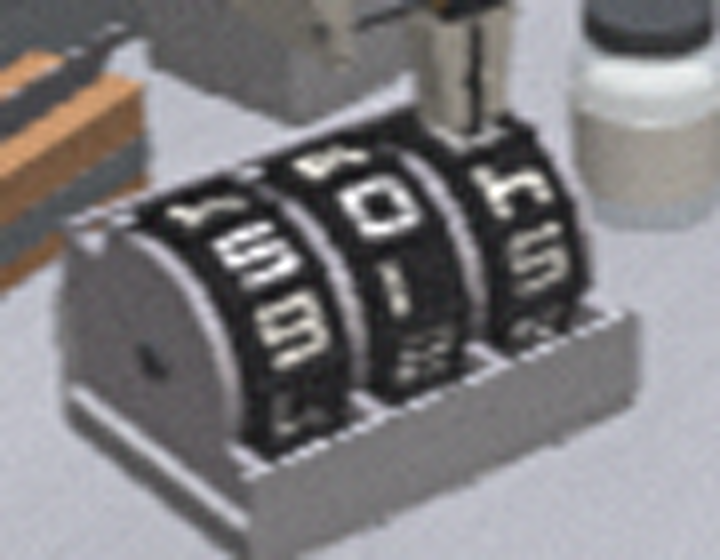

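Request:
{"name": "move_arm", "arguments": {
  "plan": "8 0 -21 0 0.002 0 255; 33 0 -26 0 0.002 0 255; 43 0 4 0 0.002 0 255; 43 0 14 0 0.002 0 255; 35 0 8 0 0.002 0 255; 27 0 4 0 0.002 0 255; 19 0 1 0 0.002 0 255; 10 0 0 0 0.002 0 255; 2 0 -1 0 0.002 0 255; 2 0 -1 0 0.002 0 255"
}}

```text
clock: 31.4
position: [0.6196, -0.1317, 0.1034]
tool_rot: [[-0.955, 0.295, 0.0], [0.295, 0.955, 0.0], [-0.0, 0.001, -1.0]]
ft_force: [-0.7, 0.4, 0.2]
finger_gap: 0.0004
```

Request:
{"name": "move_arm", "arguments": {
  "plan": "7 0 -20 0 0 0 255; 32 0 -25 0 0 0 255; 42 0 5 0 0 0 255; 42 0 14 0 0 0 255; 34 0 8 0 0 0 255; 26 0 5 0 0 0 255; 18 0 2 0 0 0 255; 9 0 0 0 0 0 255; 1 0 0 0 0 0 255; 1 0 0 0 0 0 255"
}}

```text
clock: 32.4
position: [0.6201, -0.1318, 0.1034]
tool_rot: [[-0.955, 0.295, 0.001], [0.295, 0.955, 0.0], [-0.001, 0.001, -1.0]]
ft_force: [-0.7, -0.3, 0.2]
finger_gap: 0.0007
```

Request:
{"name": "move_arm", "arguments": {
  "plan": "7 0 -20 0 0 0 255; 32 0 -25 0 0 0 255; 42 0 5 0 0 0 255; 42 0 14 0 0 0 255; 34 0 8 0 0 0 255; 26 0 5 0 0 0 255; 18 0 2 0 0 0 255; 10 0 0 0 0 0 255; 3 0 0 0 0 0 255; 3 0 0 0 0 0 255"
}}

```text
clock: 33.4
position: [0.6187, -0.1314, 0.1035]
tool_rot: [[-0.955, 0.296, 0.002], [0.296, 0.955, -0.0], [-0.002, 0.001, -1.0]]
ft_force: [0.4, -0.1, -1.1]
finger_gap: 0.0003
```

```bash
python3 - <<'E'
from mv import *
s=read_state();print(s['position'],s['ft_force'],pose(1,8)[0],s['clock'])
b=get_image('side');crop(b,235,150,325,220,8,'pics/r1.png')
E
```

```text
[ 0.6187068  -0.13138103  0.1034699 ] [ 0.39079304 -0.05631599 -1.14633731] [ 0.61891217 -0.13121596  0.103     ] 33.4
```

View pics/r1.png

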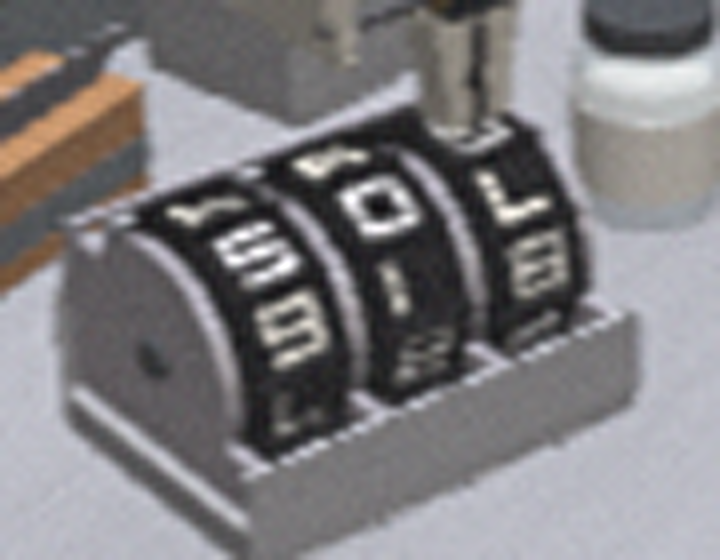

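```bash
python3 - <<'E' | tail -1
from th import *
theta(1,[('side',7,e(512,195)),('side',8,e(538,265))],132)
E
python3 - <<'E'
from mv import *
x=Xz(-28,.006)
show([pose(1,8,.006,.02),(fp(1,x[0]+.01,.15),Rt(YAW)),pose(1,-28,.006,.01),pose(1,-28,.006)]+[pose(1,v) for v in (-27,-23,-19,-15,-15)],255,0)
E
```

```text
drum 1 theta [131.03958913] [ 0.1 -0.4 -0.3  0.4]
now [ 0.6181 -0.1312  0.1033] 33.45
5 0 -20 0.001 0.002 -0.003 255;
30 0 -25 0.001 0.002 -0.003 255;
40 0 5 0.001 0.002 -0.003 255;
40 0 15 0.001 0.002 -0.003 255;
33 0 9 0.001 0.002 -0.003 255;
29 0 7 0.001 0.002 -0.003 255;
26 0 5 0.001 0.002 -0.003 255;
22 0 4 0.001 0.002 -0.003 255;
22 0 4 0.001 0.002 -0.003 255
```

Request:
{"name": "move_arm", "arguments": {
  "plan": "5 0 -20 0 0.002 0 255; 30 0 -25 0 0.002 0 255; 40 0 5 0 0.002 0 255; 40 0 15 0 0.002 0 255; 34 0 9 0 0.002 0 255; 29 0 7 0 0.002 0 255; 26 0 5 0 0.002 0 255; 22 0 4 0 0.002 0 255; 22 0 4 0 0.002 0 255; 24 0 -25 0 0.002 0 255"
}}

```text
clock: 34.45
position: [0.5932, -0.1241, 0.125]
tool_rot: [[-0.955, 0.297, -0.006], [0.297, 0.955, 0.001], [0.006, -0.001, -1.0]]
ft_force: [0.3, -0.2, 0.4]
finger_gap: 0.0001
```

```bash
python3 - <<'E'
from mv import *
s=read_state();print(s['position'],s['ft_force'],s['clock'])
bell=np.array([.4385,.0305,0]);
r=path([(s['position'],YAW,0),((.56,-.08,.2),YAW,0),((.4385,.0305,.12),YAW,0)],step=.045)
show(r,255)
E
```

```text
[ 0.59318915 -0.1241272   0.12504857] [ 0.30292882 -0.2229895   0.36474831] 34.45
8 rows
now [ 0.5932 -0.1241  0.125 ] 34.45
15 11 -25 -0.001 -0.006 -0.004 255;
30 21 -50 -0.001 -0.006 -0.004 255;
45 32 -75 -0.001 -0.006 -0.004 255;
75 46 -59 -0.001 -0.006 -0.004 255;
105 60 -42 -0.001 -0.006 -0.004 255;
134 74 -26 -0.001 -0.006 -0.004 255;
164 88 -10 -0.001 -0.006 -0.004 255;
194 102 6 -0.001 -0.006 -0.004 255
```

```bash
python3 - <<'E'
from mv import *
print('bottle',onz('top',(252.5,211.5),.14),'bottle side',tri((251,210),(280,222)))
s=read_state()
r=path([(s['position'],YAW,0),((.56,-.08,.2),170,0),((.4385,.0305,.15),225,0)],step=.045)
show(r,255)
E
```

```text
bottle [0.43954962 0.16668788 0.14      ] bottle side (array([0.44353535, 0.17083036, 0.14469998]), np.float64(0.0008864148594239913))
10 rows
now [ 0.5932 -0.1241  0.125 ] 34.45
15 11 -25 -0.001 -0.006 -0.045 255;
30 21 -50 -0.001 -0.006 -0.086 255;
45 32 -75 -0.000 -0.006 -0.127 255;
66 42 -67 -0.000 -0.006 -0.264 255;
88 52 -60 0.000 -0.006 -0.401 255;
109 62 -53 0.001 -0.006 -0.538 255;
130 72 -46 0.001 -0.006 -0.675 255;
151 82 -38 0.002 -0.006 -0.812 255;
173 92 -31 0.002 -0.006 -0.949 255;
194 102 -24 0.003 -0.006 -1.087 255
```

Request:
{"name": "move_arm", "arguments": {
  "plan": "15 11 -25 0 -0.006 -0.045 255; 30 21 -50 0 -0.006 -0.09 255; 45 32 -75 0 -0.006 -0.13 255; 66 42 -67 0 -0.006 -0.26 255; 88 52 -60 0 -0.006 -0.4 255; 109 62 -53 0 -0.006 -0.54 255; 130 72 -46 0 -0.006 -0.68 255; 151 82 -38 0 -0.006 -0.81 255; 173 92 -31 0 -0.006 -0.95 255; 194 102 -24 0 -0.006 -1.08 255"
}}

```text
clock: 35.45
position: [0.438, 0.0314, 0.1503]
tool_rot: [[-0.708, -0.706, 0.001], [-0.706, 0.708, 0.003], [-0.002, 0.002, -1.0]]
ft_force: [0.3, 0.3, 0.7]
finger_gap: 0.0004
```

```bash
python3 - <<'E'
from mv import *
s=read_state();print(s['position'],s['ft_force'],s['clock'])
a=get_image('top');b=get_image('side');cv2.imwrite('pics/u1.png',a);cv2.imwrite('pics/u2.png',b)
crop(a,290,125,370,190,9,'pics/u3.png');crop(b,235,150,325,220,8,'pics/u4.png')
E
```

```text
[0.43799371 0.03143528 0.15026306] [0.32665701 0.33368108 0.65827908] 35.45
```

View pics/u1.png

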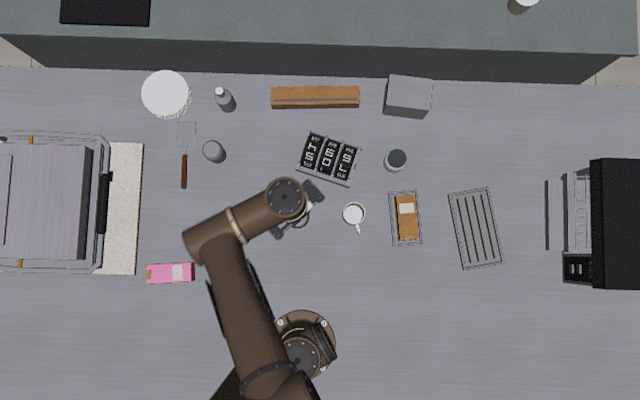

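View pics/u3.png

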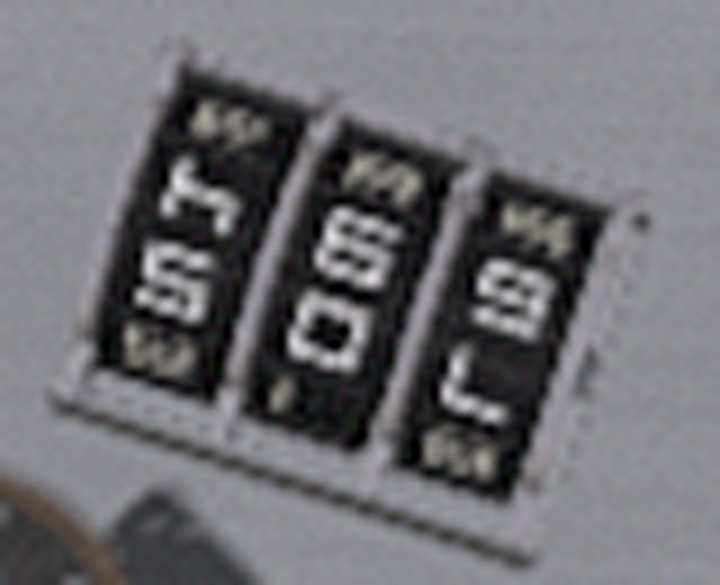

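View pics/u4.png

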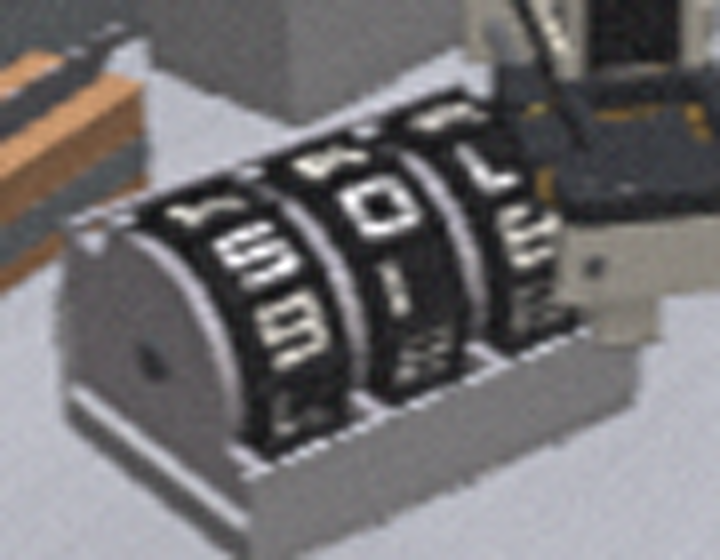

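```bash
python3 - <<'E' | tail -5
from th import *
t3=[('top',3,d(230,120)),('top',4,d(200,198)),('top',5,d(175,285)),('top',6,d(160,350))]
t2=[('top',8,d(385,175)),('top',9,d(360,248)),('top',10,d(330,335))]
t1=[('top',5,d(540,225)),('top',6,d(513,300)),('top',7,d(480,390)),('top',8,d(460,452))]
s3=[('side',4,e(195,212)),('side',5,e(257,252)),('side',6,e(293,330)),('side',7,e(300,410))]
s2=[('side',10,e(382,207)),('side',11,e(397,287)),('side',12,e(425,353))]
s1=[('side',7,e(487,167)),('side',8,e(530,238))]
import io,contextlib
res_={}
for dr,t,s_,g in((1,t1,s1,144),(2,t2,s2,252),(3,t3,s3,72)):
    with contextlib.redirect_stdout(io.StringIO()):
        res_[dr]=(theta(dr,t,g)-g,theta(dr,s_,g)-g,theta(dr,t+s_,g)-g)
print('err deg top, side, both (pose 1)',{k:np.round(v,1).tolist() for k,v in res_.items()})
# joint refit of pose + angles, all digits
O=[(v,1,n,u) for v,n,u in t1+s1]+[(v,2,n,u) for v,n,u in t2+s2]+[(v,3,n,u) for v,n,u in t3+s3]
def R2(q):
    r=[proj(v,dig(np.r_[q[:3],q[3:6]],dr,n))[0]-u for v,dr,n,u in O]
    r+=[proj(v,dig(np.r_[q[:3],q[6:9]],dr,n))[0]-u for v,dr,n,u in obs]
    r+=[proj(v,disp2w(q,qq))[0]-u for v,qq,u in cor]
    return np.ravel(r)
s=least_squares(R2,np.r_[p[:3],np.radians([144,252,72]),p[3:]],loss='soft_l1')
q=s.x;print('pose',q[:2],np.degrees(q[2]),'err',np.degrees(q[3:6])-[144,252,72],'rms',np.sqrt(np.mean(s.fun**2)))
E
```

```text
[ 0.64180778 -0.07547743] [-17.03024885 -88.50700595  84.83588753   7.62127459] rms 0.6220590255360526
[[-0.18, 0.02], [-0.02, 0.44], [0.4, -0.44], [0.14, -0.21], [-0.29, -0.22], [-0.27, 0.41], [-0.02, -0.15], [-0.37, -0.17], [0.12, 0.16], [-0.36, -0.52], [0.0, 0.29], [-0.32, 0.04], [0.09, 0.6], [0.79, -0.43], [0.47, 0.13], [2.95, -0.77], [-0.45, 0.02], [-0.65, 0.35], [0.03, -1.19]]
digit in window [7.54147206 2.35655243 0.21170207]
err deg top, side, both (pose 1) {1: [1.3, 1.6, 1.4], 2: [2.1, 2.3, 2.2], 3: [1.4, 3.2, 2.3]}Traceback (most recent call last):
  File "<stdin>", line 21, in <module>
    return func(*args, **kwargs)
    result = trf(vector_fun.fun, vector_fun.jac, x0, f0, J0, lb, ub, ftol, xtol,
                 gtol, max_nfev, x_scale, loss_function, tr_solver,
                 tr_options.copy(), verbose, callback=callback_wrapped)
    return trf_no_bounds(
        fun, jac, x0, f0, J0, ftol, xtol, gtol, max_nfev, x_scale,
        loss_function, tr_solver, tr_options, verbose, callback=callback)
    J = jac(x)
    self._update_jac()
    ~~~~~~~~~~~~~~~~^^
    self.J = s
[... 639 characters left out ...]
                                ^^^^^^^
    f = np.atleast_1d(self.fun(x, *self.args, **self.kwargs))
                      ~~~~~~~~^^^^^^^^^^^^^^^^^^^^^^^^^^^^^^
    return np.atleast_1d(self.fun(x))
                         ~~~~~~~~^^^
    return self.f(x, *self.args, **self.kwargs)
           ~~~~~~^^^^^^^^^^^^^^^^^^^^^^^^^^^^^^
  File "<stdin>", line 18, in R2
  File "h.py", line 11, in proj
    K,R,t=cal(n);p=(R@np.atleast_2d(np.array(P,float)).T).T+t;p=p@K.T;return p[:,:2]/p[:,2:]
          ~~~^^^
  File "h.py", line 4, in cal
    c=get_calibration(n);R=cv2.Rodrigues(np.array(c['rvec'],float))[0];t=np.array(c['tvec'],float).ravel()
ValueError: time passes only in moves, steps and waits
```

```bash
sed -i 's/^def cal(n):/import functools\n@functools.lru_cache(None)\ndef cal(n):/' h.py; python3 - <<'E' | tail -4
from th import *
t3=[('top',3,d(230,120)),('top',4,d(200,198)),('top',5,d(175,285)),('top',6,d(160,350))]
t2=[('top',8,d(385,175)),('top',9,d(360,248)),('top',10,d(330,335))]
t1=[('top',5,d(540,225)),('top',6,d(513,300)),('top',7,d(480,390)),('top',8,d(460,452))]
s3=[('side',4,e(195,212)),('side',5,e(257,252)),('side',6,e(293,330)),('side',7,e(300,410))]
s2=[('side',10,e(382,207)),('side',11,e(397,287)),('side',12,e(425,353))]
s1=[('side',7,e(487,167)),('side',8,e(530,238))]
O=[(v,1,n,u) for v,n,u in t1+s1]+[(v,2,n,u) for v,n,u in t2+s2]+[(v,3,n,u) for v,n,u in t3+s3]
wall=[('top',(-.071,.099,.025),d(52,398)),('top',(-.071,-.099,.025),d(532,562))]
def go(views,cr):
    o2=[o for o in O if o[0] in views];o1=[o for o in obs if o[0] in views]
    def R2(q):
        r=[proj(v,dig(np.r_[q[:3],q[3:6]],dr,n))[0]-u for v,dr,n,u in o2]
        r+=[proj(v,dig(np.r_[q[:3],q[6:9]],dr,n))[0]-u for v,dr,n,u in o1]
        r+=[proj(v,disp2w(q,qq))[0]-u for v,qq,u in cr if v in views]
        return np.ravel(r)
    s=least_squares(R2,np.r_[p[:3],np.radians([144,252,72]),p[3:]],loss='soft_l1')
    q=s.x;print(views,len(cr),'pose',q[:2].round(4),np.degrees(q[2]).round(1),'err',(np.degrees(q[3:6])-[144,252,72]).round(1),'rms',np.sqrt(np.mean(s.fun**2)).round(2))
go(('top','side'),cor+wall);go(('top','side'),[]);go(('top',),cor+wall);go(('side',),cor+wall)
E
```

```text
('top', 'side') 4 pose [ 0.6417 -0.0752] -17.0 err [1.6 2.4 2.6] rms 0.57
('top', 'side') 0 pose [ 0.6424 -0.0754] -16.7 err [0.6 1.7 2.2] rms 0.58
('top',) 4 pose [ 0.6416 -0.0756] -17.2 err [1.7 2.3 1.2] rms 0.27
('side',) 4 pose [ 0.6408 -0.0731] -16.2 err [2.3 3.5 4.9] rms 0.72
```

Request:
{"name": "move_arm", "arguments": {
  "plan": "0 0 30 0 0 0 255; 0 0 60 0 0 0 255; 0 0 85 0 0 0 255; 0 0 98 0 0 0 255; 0 0 105 0 0 0 255; 0 0 109 0 0 0 255; 0 0 112 0 0 0 255; 0 0 114 0 0 0 255; 0 0 115 0 0 0 255; 0 0 115 0 0 0 255"
}}

```text
clock: 36.55
position: [0.4373, 0.0322, 0.0355]
tool_rot: [[-0.708, -0.706, 0.001], [-0.706, 0.708, 0.003], [-0.003, 0.002, -1.0]]
ft_force: [0.1, -2.1, 3.3]
finger_gap: 0.0004
```

```bash
python3 - <<'E'
from mv import *
s=read_state();print(s['position'],s['ft_force'],s['clock'])
b=get_image('side');crop(b,265,180,355,260,8,'pics/v1.png')
E
```

```text
[0.43729059 0.03217963 0.03547169] [ 0.09590918 -2.10668228  3.32777009] 36.55
```

View pics/v1.png

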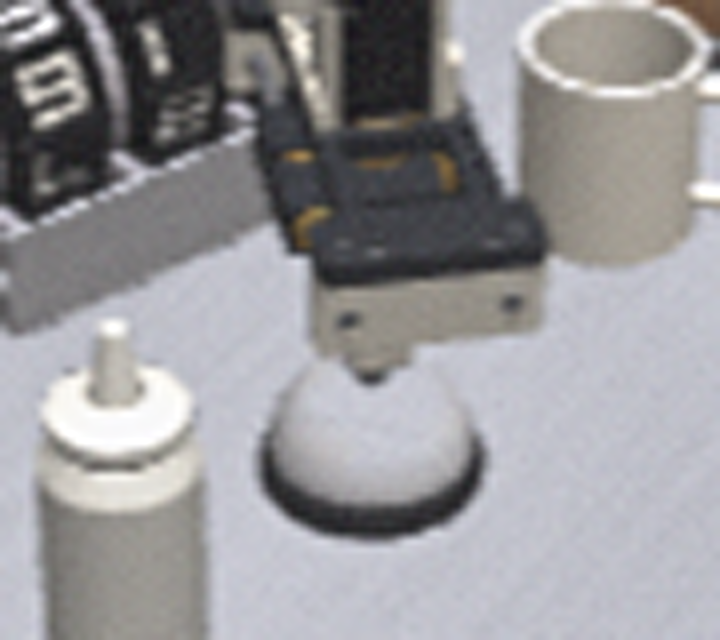

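The fingertip sits on the plunger at crop (372,365) and reads 3.3 N. I press a bit further.

Request:
{"name": "move_arm", "arguments": {
  "plan": "0 0 1 0 0 0 255; 0 0 2 0 0 0 255; 0 0 3 0 0 0 255; 0 0 3.5 0 0 0 255; 0 0 4 0 0 0 255; 0 0 4.5 0 0 0 255; 0 0 4.5 0 0 0 255; 0 0 4.5 0 0 0 255; 0 0 4.5 0 0 0 255; 0 0 4.5 0 0 0 255"
}}

```text
clock: 37.6
position: [0.4375, 0.0322, 0.0324]
tool_rot: [[-0.707, -0.707, 0.001], [-0.707, 0.707, 0.003], [-0.003, 0.001, -1.0]]
ft_force: [-6.7, -1.3, 25.9]
finger_gap: 0.0005
```

The force jumped to 26 N, well above the 6 N for full travel, so the plunger is bottomed and the bell has rung. I retreat upwards.

Request:
{"name": "move_arm", "arguments": {
  "plan": "0 0 -10 0 0 0 255; 0 0 -30 0 0 0 255; 0 0 -60 0 0 0 255; 0 0 -90 0 0 0 255; 0 0 -120 0 0 0 255; 0 0 -150 0 0 0 255; 0 0 -180 0 0 0 255; 0 0 -200 0 0 0 255; 0 0 -210 0 0 0 255; 0 0 -210 0 0 0 255"
}}

```text
clock: 38.6
position: [0.4376, 0.0319, 0.2429]
tool_rot: [[-0.707, -0.707, 0.003], [-0.707, 0.707, 0.004], [-0.005, 0.001, -1.0]]
ft_force: [-0.2, 0.3, -0.8]
finger_gap: 0.0005
```

```bash
python3 - <<'E'
from mv import *
s=read_state();print(s['position'],s['ft_force'],s['clock'])
a=get_image('top');b=get_image('side');cv2.imwrite('pics/w1.png',a);cv2.imwrite('pics/w2.png',b)
crop(b,230,140,400,260,4.7,'pics/w3.png')
d0=cv2.absdiff(cv2.imread('pics/top0.png'),a)
hsv=cv2.cvtColor(a,cv2.COLOR_BGR2HSV)
m=((hsv[...,0]<25)&(hsv[...,1]>80)&(hsv[...,2]>110)).astype(np.uint8);m[:185]=0;m[:,:385]=0;m[:,430:]=0;m[250:]=0
m=cv2.morphologyEx(m,cv2.MORPH_CLOSE,np.ones((15,15),np.uint8))
r=cv2.minAreaRect(max(cv2.findContours(m,0,1)[0],key=cv2.contourArea));print(r,onz('top',r[0],.062))
E
```

```text
[0.43757934 0.03190539 0.24290418] [-0.19235451  0.32847388 -0.82783169] 38.6
((406.8852844238281, 216.73773193359375), (43.819297790527344, 18.65036392211914), 84.80557250976562) [ 0.44265028 -0.34754608  0.062     ]
```

View pics/w1.png

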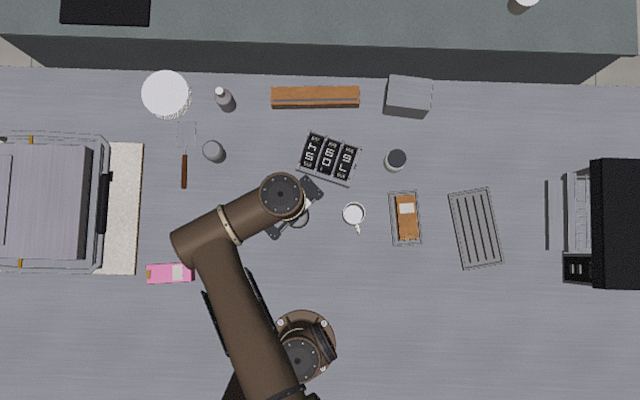

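View pics/w3.png

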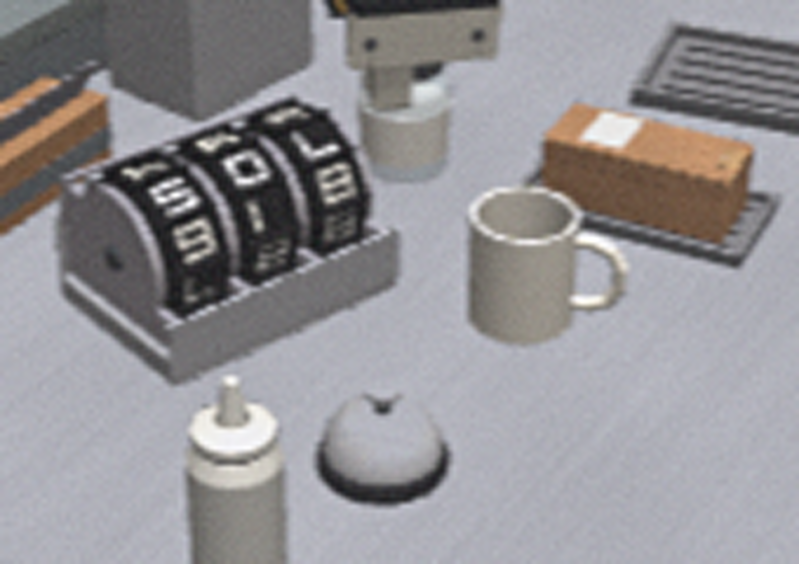

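The final pictures show the carton lying flat in the small tray (top view about (407,217)) and the drums unchanged. The bystanders are where they started, the plunger is free, and the arm is clear of everything. I hand the job in.

```bash
python3 -c "
from plant import *
print(close_job())"
```

```text
the job is handed in; nothing more can be done
None
```

I set the carton in the small grey tray, rolled the drums to 4 7 2 and rang the bell, then handed the job in at about 39 s. No verdict was reported, so everything below is from my own checks.

- **Carton:** it lies upright and flat. Its centre measures about 1 mm along and under 1 mm across from the tray's centre, and it was released after the floor carried it.
- **Number:** the drums stand about 1.5°, 2.3° and 2.5° past centre for 4, 7 and 2, which is roughly 1.5–2.5 mm against the 9 mm allowed. The two cameras disagree by up to about 4° on drum 3. The worst single-view estimate is about 5° (4.6 mm), still inside.
- **Bell:** pressing reached 26 N, well above the 6 N for full travel. I could not read the plunger joint, so the ring is inferred from that force. The button was free again in the last picture.
- **Bystanders:** all look unmoved by eye in the final pictures, and the arm stands clear above the bell.

**What went wrong:** the first grasp failed because the real fingertips sit about 30 mm higher than the reported tool position implies. The fingers closed over the lid without moving the carton. I confirmed the offset in the side view and later by touching a drum, then allowed for it in every move.

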